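# Get the sugar pot out from behind the canisters

## Robot

A 6-joint arm with a two-finger parallel gripper is mounted at the origin on the work surface. World frame = base frame: x ahead of the robot, y to its left, z up, the work surface at z = 0. Lengths are in m, angles in degrees, forces in N, time in s.
With the tool pointing down it reaches from about 0.325 to 0.775 m from the base axis. Payload 5.5 kg.
Tool frame: the origin (TCP) lies at the very end of the fingers, on their centre line; the grasp point (between the pads) lies 19 mm behind it; z points along the fingers, y is the direction in which the jaws open and shut (so a half turn about z gives the same grasp; the last joint's range is limited). The gripper opens to 88 mm and grips with 3 to 60 N. Pads are 20 mm wide; open, the fingers measure 115 mm over their backs; the gripper's body (75 mm by 178 mm) begins 61 mm behind the grasp point.
Start: joints at [-69.196, 5.22, 70.514, -0, 104.267, -3.249], TCP at [0.245, -0.548, 0.184] pointing down, gripper open.
Joint ranges: [-164.24, 164.24], [-49.07, 125.15], [9.68, 141.18], [-86.29, 266.29], [3.28, 154.24], [-151.56, 151.56]. Speed limits (degrees/s): [147.25, 147.25, 172.46, 180, 180, 180].

## Interface

Orientations are given as a 3x3 rotation matrix whose columns are the frame's x, y, z axes.
In Python, from bench import env gives the robot as it stands.
- The arm moves only by the shell command python3 -m handwheel 'ROWS' [OPENING] [FORCE]. ROWS is JSON, a list of rows, each an object of numbers: "dx", "dy", "dz": the shift along the tool's x, y, z in cm; "yaw": the turn about the tool's z in degrees. A call has 1 to 20 rows; each row is the pose to reach, as a shift and turn from the pose measured when the call began, along the tool's axes at that moment; what a row does not reach only later rows make up. A row lasts 1/10 s, in which the tool goes at most 50 mm and 8.59 degrees, less where a joint would pass 70% of its speed; a pose out of reach is approached as far as the arm can. A call with a gripper value outside its range is refused whole. OPENING is the gripper command: -1 is shut, 1 is fully open, values between are in proportion, set as the call begins (- or left out, the last holds). The fingers move at their own pace and stop on an object; FORCE is the grip in N (left out, the last holds). Time passes only in rows, so rows that repeat a pose let the fingers close. It gives the time, the measured TCP pose, the force and the opening at its end, in the units of the state.
- env.get_state(): the state, without advancing time (a new reading comes with each control period).
- env.grab_frame(name): name is "scene" or "top" or "wrist"; returns (picture, depth): 384x512x3 uint8, red, green, blue; 384x512 float32, m along the optical axis (not along the pixel's ray), 0 where there is no reading.
- env.camera_params(name): a dict with "intrinsics" (3x3 intrinsics, pixels), "world_from_camera" (4x4, takes a point from camera to world coordinates). Camera axes: x right, y up, looking along -z (the intrinsics and any distortion apply to the point x, -y, -z); pixel columns grow to the right and rows downward; lengths in m; the calibration is good to about 2 mm. A picture is of the moment at which its call begins: read the wrist's pose just before it. camera_params takes no time and is no camera call; for the wrist camera it gives the pose at the moment of the call.
- env.hand_in(): hands the job in, once; it reports no verdict.
The state is a dict: "time": time; "q": joint angles; "qvel": joint speeds; "effort": joint torques, N m; "eef_pos": TCP position; "tool_rot": TCP orientation; "contact_force": force on the tool from outside, world axes, zero at the start; "torque": the same for the moment, N m; "gripper_width": finger opening in m.
Only numpy, scipy, OpenCV 4.12 (cv2) and the standard library are available. Lean on these libraries where they do the work, as an engineer would, in place of code of your own. Each camera call takes 0.05 s, during which the arm holds its last target. There are 200 camera calls.

## Task

Lay the coffee tray: the sugar pot stands at the back of the grey caddy, shut in by the tea tin, the canister and the pepper mill. Stand those three on the chopping board first, then take the sugar pot and set it in the middle of the cork coaster on the tray, and only then put the three back in the caddy, each on the very spot where it stood at the start. Keep everything upright, set each thing down rather than dropping it, and leave the mug and the soap bottle alone.

Things in the scene. Friction and masses are not known exactly. Their poses are not given: they have to be found in the camera images.
- tin: square steel tea tin, 50 x 50 mm in plan, 115 mm tall; its lid, the top 15 mm, is 52 x 52 mm. Origin: centre of its underside; z up, x and y square to its sides. Starts in the caddy on one of three spots around the sugar pot.
- canister: plain white ceramic canister, a straight cylinder 60 mm across and 130 mm tall with a narrow wood-coloured band near the top. Origin: centre of its underside; z up. Starts in the caddy on one of the three spots.
- mill: turned wooden pepper mill, 150 mm tall: foot 54 mm across up to 30 mm height, waist 38 mm at 55 mm height, straight upper body 48 mm across from 90 to 125 mm height, small knob 24 mm across on top. Origin: centre of its underside; z up. Starts in the caddy on one of the three spots.
- sugar: low round white ceramic sugar pot, 54 mm across from 8 to 46 mm height, 64 mm tall over the small knob (16 mm across) of its lid; lid and pot are one piece. Origin: centre of its underside; z up. Stands in the caddy, close behind one of the tall things (farther from the robot) and between the other two, about 70 to 75 mm from each, centre to centre.
- caddy: fixed grey plastic caddy, a shallow tray 210 (x) by 270 (y) mm outside; floor 4 mm thick, rim 14 mm high, 5 mm wide. Origin: centre of its underside; x points to its back, away from the robot. Spots in its frame, within a few mm: (-53, 0), (12, 70), (12, -70) mm for the three tall things, in an order that changes, and (22, 0) mm for the sugar pot.
- board: light wooden chopping board, fixed to the counter, 340 (along its x) by 200 (along its y) mm, 18 mm thick. Origin: centre of its underside. Lies empty to the left or right of the caddy; the three tall things all fit in a row along its x axis, 100 mm apart.
- coaster: round cork coaster, 90 mm across, 6 mm thick, fixed on the dark wooden tray (320 x 200 mm, floor 5 mm, rim 14 mm high) , on the other side of the caddy from the chopping board. Origin: centre of its underside, 5 mm above the counter; its top is 11 mm above the counter.
- mug: white coffee mug, 76 mm across and 85 mm tall with a handle on its own +y side, loose on the tray about 145 mm from the coaster, centre to centre. Bystander. Origin: centre of its underside.
- soap: squat green hand-soap bottle, 56 mm across and 120 mm tall, loose on the counter behind the caddy. Bystander. Origin: centre of its underside.
There are look-alikes about, which are no part of the job. Leave any black, green or red look-alike of the sugar alone.

How it is judged:
By the outcome, as a careful person would: the job done as asked, in the order asked, and still so for the second after the job is handed in, with the robot touching nothing.
It also fails if it takes over 138 s, if anything falls off the work surface, if the arm or the gripper's body presses on something with over 40 N, if the wrist force passes 120 N, or if a joint passes its speed limit or range.

## Working session

There is one attempt and no reset: what is moved stays moved. The work goes in short steps, Python scripts to look and compute and a shell command to move; the robot and the scene stay as the last step left them, time stands still between calls to the robot, and variables do not carry over. Pictures are saved under pics/ and viewed, about 12 in all and at most 16, crops included, and the job is handed in when it is done.

```bash
ls; mkdir -p pics; cat > h.py <<'E'
import numpy as np, cv2
from bench import env
def grab(n,save=None):
    P=env.camera_params(n); rgb,d=env.grab_frame(n)
    if save: cv2.imwrite('pics/'+save+'.png',cv2.cvtColor(rgb,cv2.COLOR_RGB2BGR))
    return rgb,d,P
def cloud(d,P):
    K=np.array(P['intrinsics']);T=np.array(P['world_from_camera'])
    v,u=np.mgrid[:d.shape[0],:d.shape[1]]
    p=np.stack([(u-K[0,2])/K[0,0]*d,-(v-K[1,2])/K[1,1]*d,-d],-1)
    w=p@T[:3,:3].T+T[:3,3]; w[d<=0]=np.nan
    return w
E
python3 - <<'E'
from h import *
for n in('top','scene'):
    rgb,d,P=grab(n,n+'0'); np.savez('/tmp/'+n+'0.npz',rgb=rgb,d=d,K=P['intrinsics'],T=P['world_from_camera'])
    print(n,P)
s=env.get_state();print(s)
E
```

```text
pics
top {'intrinsics': array([[440.79926398,   0.        , 254.06640237],
       [  0.        , 440.79926398, 193.97183696],
       [  0.        ,   0.        ,   1.        ]]), 'world_from_camera': array([[-0.0101551 ,  0.98905475, -0.14719912,  0.4142842 ],
       [-0.99986665, -0.0119263 , -0.01115508, -0.00468985],
       [-0.01278852,  0.14706621,  0.98904397,  1.27929934],
       [ 0.        ,  0.        ,  0.        ,  1.        ]])}
scene {'intrinsics': array([[374.44315458,   0.        , 252.34899631],
       [  0.        , 374.44315458, 185.40569106],
       [  0.        ,   0.        ,   1.        ]]), 'world_from_camera': array([[-0.11892559, -0.75199886,  0.64834745,  1.17497539],
       [ 0.99282574, -0.08190952,  0.08710842,  0.07607869],
       [-0.0123996 ,  0.65405546,  0.75634497,  0.73133993],
       [ 0.        ,  0.        ,  0.        ,  1.        ]])}
{'time': 0.1, 'q': array([-6.91938977e+01,  5.25676177e+00,  7.05758596e+01,  9.08033592e-04,
        1.04265881e+02, -3.25088277e+00]), 'qvel': array([ 0.04675695, -0.09513094, -0.05894368, -0.09418612,  0.03104778,
       -0.00544348]), 'effort': array([ 4.72098603e-03, -4.47854912e+01, -4.07572210e+01,  7.00517977e-02,
        2.84279772e-02, -1.22745196e-04]), 'eef_pos': array([ 0.24445078, -0.5475791 ,  0.18333258]), 'tool_rot': array([[ 9.13138922e-01,  4.07648076e-01, -5.96307205e-04],
       [ 4.07648496e-01, -9.13137505e-01,  1.61252722e-03],
       [ 1.12833146e-04, -1.71554511e-03, -9.99998522e-01]]), 'contact_force': array([ 0.18273823,  0.5184483 , -0.17590143]), 'torque': array([0.03419058, 0.05554447, 0.00260334]), 'gripper_width': 0.08799090522044448}
```

View pics/top0.png

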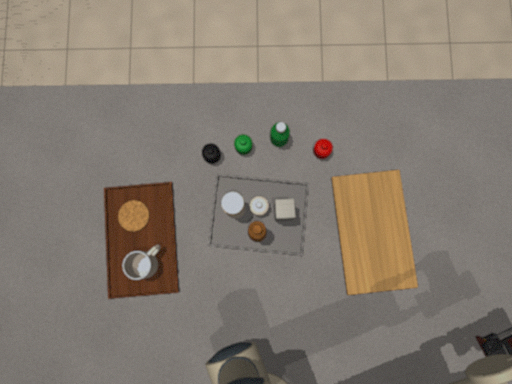

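View pics/scene0.png

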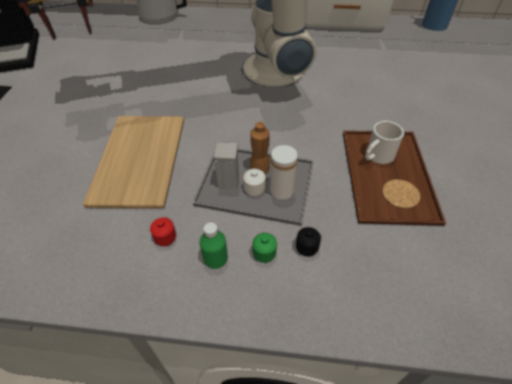

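The top view shows the canister at pixel (232,203), sugar at (259,206), tin at (285,209) and mill at (257,231). The board is on the right, and on the left are the tray, with the coaster at (133,215) and the mug at (140,265). Things that could be mistaken for the sugar:
- black (211,153)
- green (243,145)
- red (323,149)
- white pot in the caddy (259,206), which is my choice because it is white and stands between the three tall things

Next I measure.

```bash
python3 - <<'E'
from h import *
W={}
for n in('top','scene'):
    z=np.load(f'/tmp/{n}0.npz'); P=dict(intrinsics=z['K'],world_from_camera=z['T']); W[n]=(cloud(z['d'],P),z['rgb'])
w,rgb=W['top']
def px(u,v):return np.round(w[v,u],4)
for k,(u,v) in dict(can=(232,203),sug=(259,206),tin=(285,209),mill=(257,231),coast=(133,215),board=(373,232),counter=(300,290),floor=(275,235),soap=(281,127)).items(): print(k,px(u,v))
def at(u0,v0,r,z0,z1,name):
    q=np.concatenate([W['top'][0].reshape(-1,3)]); c=px(u0,v0)[:2]
    m=(np.hypot(*(q[:,:2]-c).T)<r)&(q[:,2]>z0)&(q[:,2]<z1); p=q[m][:,:2].astype(np.float32)
    (c2,r2)=cv2.minEnclosingCircle(p); print(name,m.sum(),'mean',p.mean(0).round(4),'circ',np.round(c2,4),round(r2,4),'rect',cv2.minAreaRect(p), 'z',np.nanmedian(q[m][:,2]))
at(232,203,.05,.124,.15,'can'); at(259,206,.04,.042,.056,'sug'); at(259,206,.04,.056,.08,'knob')
at(285,209,.05,.11,.13,'tin'); at(257,231,.04,.118,.14,'mill'); at(257,231,.04,.14,.165,'millknob')
hsv=cv2.cvtColor(rgb,cv2.COLOR_RGB2HSV)
# board: colour
m=(w[...,2]>.010)&(w[...,2]<.026)&(w[...,1]<-.12)&(hsv[...,1]>60)&(w[...,0]>.2); p=w[m][:,:2].astype(np.float32); print('board',cv2.minAreaRect(p),m.sum())
m=(np.hypot(w[...,0]-px(133,215)[0],w[...,1]-px(133,215)[1])<.06)&(hsv[...,2]>110); p=w[m][:,:2].astype(np.float32);print('coaster',p.mean(0),cv2.minEnclosingCircle(p))
big=cv2.resize(rgb[165:265,195:320],None,fx=6,fy=6,interpolation=cv2.INTER_CUBIC);cv2.imwrite('pics/crop1.png',big[...,::-1])
E
```

```text
can [0.5615 0.0663 0.1343]
sug [ 0.5608 -0.0043  0.0673]
tin [ 0.5454 -0.0728  0.1223]
mill [0.486  0.0015 0.1575]
coast [0.5458 0.3616 0.0095]
board [ 0.4885 -0.3282  0.0169]
counter [ 0.3276 -0.1178  0.0004]
floor [ 0.484  -0.0496 -0.001 ]
soap [ 0.7696 -0.0666  0.1213]
can 406 mean [0.5638 0.0646] circ [0.5644 0.0646] 0.03 rect ((0.5643542408943176, 0.06393203884363174), (0.05889072269201279, 0.057565249502658844), 0.26855233311653137) z 0.13417301049842345
sug 165 mean [ 0.5655 -0.0044] circ [0.5655 0.0023] 0.033 rect ((0.5675340890884399, -0.0026610754430294037), (0.05535457283258438, 0.05203207954764366), 52.049957275390625) z 0.05315890226579767
knob 121 mean [ 0.5655 -0.0044] circ [ 0.5636 -0.0043] 0.025 rect ((0.5635445713996887, -0.0043646469712257385), (0.03913019970059395, 0.04232339188456535), 89.47802734375) z 0.058227902786027075
tin 383 mean [ 0.5489 -0.0737] circ [ 0.5502 -0.0733] 0.035 rect ((0.5496816039085388, -0.07375389337539673), (0.052524223923683167, 0.051775723695755005), 2.7105135917663574) z 0.11898336571443613
mill 183 mean [0.4913 0.0017] circ [0.4927 0.0016] 0.0239 rect ((0.49178993701934814, 0.0016023609787225723), (0.04448539391160011, 0.04703177511692047), 0.13080763816833496) z 0.13325607236130899
millknob 80 mean [0.4926 0.0014] circ [0.4938 0.0011] 0.0143 rect ((0.4920564591884613, 0.002157337963581085), (0.023319806903600693, 0.024347703903913498), 31.18657112121582) z 0.15384010115731306
board ((0.5380986928939819, -0.32142800092697144), (0.4477652907371521, 0.23017263412475586), 11.455940246582031) 8356
coaster [0.5451346  0.36158586] ((0.5462220907211304, 0.36237114667892456), 0.048025768250226974)
```

View pics/crop1.png

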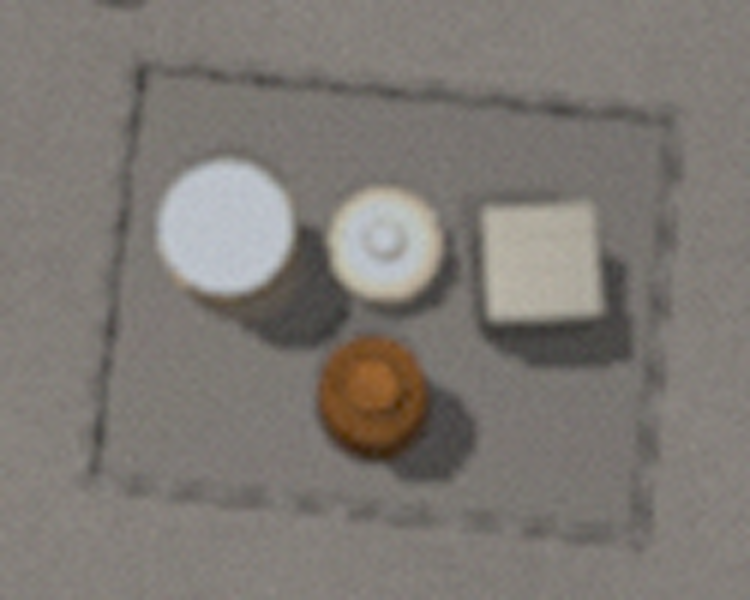

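The sugar choice is confirmed: the crop at (385,243) shows a white pot with a knob between the canister (228,227), tin (543,262) and mill (375,395). The tin is turned about +3° and the caddy about -6°. I'm moving above the caddy for a close look.

```bash
python3 -m handwheel '[{"dz":-5},{"dz":-10},{"dx":4,"dy":-4,"dz":-13,"yaw":4},{"dx":8,"dy":-7,"dz":-13,"yaw":8},{"dx":12,"dy":-10.5,"dz":-13,"yaw":12},{"dx":16,"dy":-14,"dz":-13,"yaw":16},{"dx":20,"dy":-17.5,"dz":-13,"yaw":20},{"dx":24,"dy":-21,"dz":-13,"yaw":24},{"dx":28,"dy":-24.5,"dz":-13,"yaw":24},{"dx":32,"dy":-28,"dz":-13,"yaw":24},{"dx":36,"dy":-31.5,"dz":-13,"yaw":24},{"dx":40,"dy":-35,"dz":-13,"yaw":24},{"dx":43,"dy":-37.5,"dz":-13,"yaw":24},{"dx":45.6,"dy":-39.6,"dz":-13,"yaw":24},{"dx":45.6,"dy":-39.6,"dz":-13,"yaw":24},{"dx":45.6,"dy":-39.6,"dz":-13,"yaw":24},{"dx":45.6,"dy":-39.6,"dz":-13,"yaw":24}]' 1 20
python3 - <<'E'
from h import *
rgb,d,P=grab('wrist','w1'); np.savez('/tmp/w1.npz',rgb=rgb,d=d,K=P['intrinsics'],T=P['world_from_camera'])
print(P, env.get_state()['eef_pos'])
E
```

```text
{'intrinsics': array([[342.48562045,   0.        , 255.39954715],
       [  0.        , 342.48562045, 192.21988758],
       [  0.        ,   0.        ,   1.        ]]), 'world_from_camera': array([[ 0.40809523,  0.87153774,  0.2718092 ,  0.31869074],
       [-0.91293631,  0.390357  ,  0.11903239, -0.51470866],
       [-0.0023614 , -0.29672104,  0.95496128,  0.38362312],
       [ 0.        ,  0.        ,  0.        ,  1.        ]])} [ 0.24443372 -0.54763998  0.18345253]$[0]: bad value
```

View pics/w1.png

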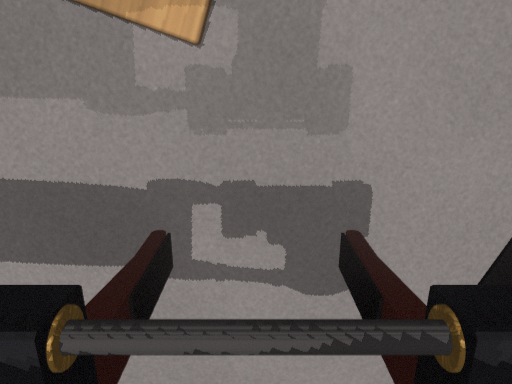

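```bash
python3 -m handwheel '[{"dx":0,"dy":0,"dz":-5,"yaw":0},{"dx":0,"dy":0,"dz":-10,"yaw":0},{"dx":4,"dy":-4,"dz":-13,"yaw":4},{"dx":8,"dy":-7,"dz":-13,"yaw":8},{"dx":12,"dy":-10.5,"dz":-13,"yaw":12},{"dx":16,"dy":-14,"dz":-13,"yaw":16},{"dx":20,"dy":-17.5,"dz":-13,"yaw":20},{"dx":24,"dy":-21,"dz":-13,"yaw":24},{"dx":28,"dy":-24.5,"dz":-13,"yaw":24},{"dx":32,"dy":-28,"dz":-13,"yaw":24},{"dx":36,"dy":-31.5,"dz":-13,"yaw":24},{"dx":40,"dy":-36,"dz":-13,"yaw":24},{"dx":42,"dy":-39,"dz":-13,"yaw":24},{"dx":43.5,"dy":-41,"dz":-13,"yaw":24},{"dx":43.5,"dy":-41,"dz":-13,"yaw":24},{"dx":43.5,"dy":-41,"dz":-13,"yaw":24},{"dx":43.5,"dy":-41,"dz":-13,"yaw":24}]' 1 20
python3 - <<'E'
from h import *
rgb,d,P=grab('wrist','w2'); np.savez('/tmp/w2.npz',rgb=rgb,d=d,K=P['intrinsics'],T=P['world_from_camera'])
print(P['world_from_camera'], env.get_state()['eef_pos'])
E
```

```text
time: 1.85
eef_pos: [0.4745, 0.0029, 0.314]
tool_rot: [[1.0, 0.0, -0.001], [0.0, -1.0, 0.001], [-0.001, -0.001, -1.0]]
contact_force: [-0.2, 0.4, 0.3]
gripper_width: 0.088
[[ 7.28454159e-04  9.54610271e-01  2.97856846e-01  5.55886490e-01]
 [-9.99998900e-01  1.08012497e-03 -1.01607545e-03  2.65463328e-03]
 [-1.29167868e-03 -2.97855778e-01  9.54610008e-01  5.14245660e-01]
 [ 0.00000000e+00  0.00000000e+00  0.00000000e+00  1.00000000e+00]] [0.47446198 0.00250299 0.31415432]
```

View pics/w2.png

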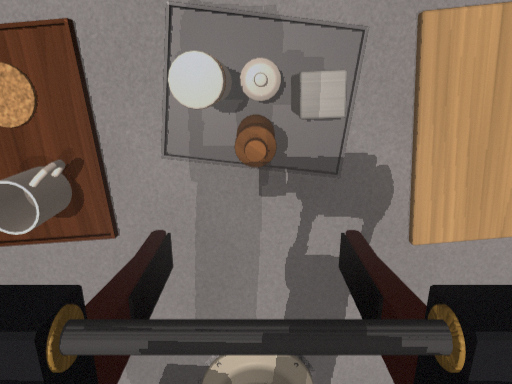

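The wrist view at z=0.31 shows the canister top (196,79), sugar (260,80), tin (323,92), mill knob (257,150), and the board's left edge at columns 412–425. I'll fit positions from this view.

```bash
cat >> h.py <<'E'
def top(w,c,r,z0,z1,name):
    q=w.reshape(-1,3); m=(np.hypot(*(q[:,:2]-c).T)<r)&(q[:,2]>z0)&(q[:,2]<z1); p=q[m][:,:2].astype(np.float32)
    if m.sum()<8: print(name,'few',m.sum());return
    c2,r2=cv2.minEnclosingCircle(p);R=cv2.minAreaRect(p)
    print(name,m.sum(),'mean',p.mean(0).round(4),'circ',np.round(c2,4),round(r2,4),'rect',np.round(R[0],4),np.round(R[1],4),round(R[2],1),'z',np.median(q[m][:,2]).round(4))
E
python3 - <<'E'
from h import *
z=np.load('/tmp/w2.npz');P=dict(intrinsics=z['K'],world_from_camera=z['T']);w=cloud(z['d'],P)
top(w,(.564,.064),.045,.126,.15,'can'); top(w,(.565,-.004),.035,.055,.064,'suglid');top(w,(.565,-.004),.035,.064,.08,'knob')
top(w,(.55,-.073),.045,.112,.13,'tin'); top(w,(.492,.002),.035,.118,.135,'mill'); top(w,(.492,.002),.035,.146,.165,'millknob')
# tin top edges yaw by median fit
m=(np.hypot(w[...,0]-.55,w[...,1]+.073)<.045)&(w[...,2]>.112)
c,_=cv2.findContours(m.astype(np.uint8),cv2.RETR_EXTERNAL,cv2.CHAIN_APPROX_NONE)
print('tin px rect',cv2.minAreaRect(max(c,key=len)))
# caddy corners and board-edge by plane projection
K=z['K'];T=z['T']
def proj(u,v,h):
    r=T[:3,:3]@np.array([(u-K[0,2])/K[0,0],-(v-K[1,2])/K[1,1],-1]);return (T[:3,3]+r*(h-T[2,3])/r[2]).round(4)[:2]
for n,u,v,h in [('bl',169,4,.014),('br',365,28,.014),('fl',165,156,.014),('fr',338,173,.014),('bd_b',424,12,.018),('bd_f',412,243,.018),('coasterpx',8,95,.011)]: print(n,proj(u,v,h))
z=np.load('/tmp/top0.npz');K=z['K'];T=z['T'];print('board corners',[proj(u,v,.018) for u,v in[(333,177),(401,170),(417,289),(347,294)]],'coaster',proj(133.3,215.5,.011))
m=cv2.inRange(cv2.cvtColor(z['rgb'],cv2.COLOR_RGB2HSV),(10,90,110),(28,255,255));m=cv2.morphologyEx(m,cv2.MORPH_OPEN,np.ones((3,3)))
for c in cv2.findContours(m,cv2.RETR_EXTERNAL,cv2.CHAIN_APPROX_NONE)[0]:
    if cv2.contourArea(c)>300: R=cv2.minAreaRect(c);M=cv2.fitEllipse(c);print(cv2.contourArea(c),R,M,'rect',proj(*R[0],.018),'ell',proj(*M[0],.011))
E
```

```text
can 2592 mean [0.5615 0.0662] circ [0.561  0.0668] 0.03 rect [0.561  0.0664] [0.0591 0.0588] 40.9 z 0.1339
suglid 716 mean [ 0.5633 -0.0026] circ [ 0.5626 -0.0026] 0.0225 rect [ 0.5628 -0.002 ] [0.0424 0.0419] 0.9 z 0.0564
knob 134 mean [ 0.5631 -0.0027] circ [ 0.5631 -0.0027] 0.008 rect [ 0.5634 -0.0025] [0.0142 0.0149] 0.1 z 0.0679
tin 2262 mean [ 0.5465 -0.071 ] circ [ 0.5462 -0.0712] 0.035 rect [ 0.5459 -0.0719] [0.052  0.0525] 2.2 z 0.1189
mill 700 mean [0.4926 0.0033] circ [0.4897 0.0032] 0.024 rect [0.4895 0.003 ] [0.0466 0.0472] 89.0 z 0.1318
millknob 399 mean [0.4901 0.0034] circ [0.4896 0.0036] 0.012 rect [0.4898 0.0033] [0.0232 0.0231] 75.6 z 0.1539
tin px rect ((322.5, 94.5), (49.0, 47.0), 90.0)
bl [0.6573 0.1163]
br [ 0.6288 -0.1425]
fl [0.4559 0.1372]
fr [ 0.4302 -0.121 ]
bd_b [ 0.6473 -0.2163]
bd_f [ 0.3167 -0.2459]
coasterpx [0.5426 0.3534]
board corners [array([ 0.649 , -0.2201]), array([ 0.6672, -0.4179]), array([ 0.3285, -0.4424]), array([ 0.3166, -0.247 ])] coaster [0.5442 0.3603]
739.5 ((133.0, 215.0), (30.0, 30.0), 90.0) ((132.91661071777344, 215.19749450683594), (30.042694091796875, 31.413761138916016), 45.221885681152344) rect [0.5449 0.3592] ell [0.5451 0.3614]
8174.5 ((374.0745544433594, 231.72134399414062), (120.85481262207031, 71.1667709350586), 82.34935760498047) ((373.6134948730469, 232.715576171875), (79.19086456298828, 145.2942657470703), 170.83631896972656) rect [ 0.4892 -0.331 ] ell [ 0.4868 -0.3314]
```

```bash
python3 -m handwheel '[{"dx":1.5,"dy":-0.1,"dz":4,"yaw":0},{"dx":1.5,"dy":-0.1,"dz":8,"yaw":0},{"dx":1.5,"dy":-0.1,"dz":12,"yaw":0},{"dx":1.5,"dy":-0.1,"dz":15,"yaw":0},{"dx":1.5,"dy":-0.1,"dz":18,"yaw":0},{"dx":1.5,"dy":-0.1,"dz":20.5,"yaw":0},{"dx":1.5,"dy":-0.1,"dz":22.2,"yaw":0},{"dx":1.5,"dy":-0.1,"dz":22.2,"yaw":0},{"dx":1.5,"dy":-0.1,"dz":22.2,"yaw":0},{"dx":1.5,"dy":-0.1,"dz":22.2,"yaw":0}]' 1 25
python3 - <<'E'
from h import *
s=env.get_state();print(s['eef_pos'],s['tool_rot'][:,0],s['gripper_width'])
rgb,d,P=grab('wrist','w3');w=cloud(d,P)
top(w,(.561,.066),.045,.126,.15,'can');top(w,(.546,-.071),.045,.112,.13,'tin'); top(w,(.49,.003),.035,.118,.135,'mill'); top(w,(.49,.003),.035,.146,.165,'millknob')
E
```

```text
time: 2.9
eef_pos: [0.4901, 0.0029, 0.0939]
tool_rot: [[1.0, -0.002, 0.002], [-0.002, -1.0, 0.001], [0.002, -0.001, -1.0]]
contact_force: [1.1, -0.2, -0.2]
gripper_width: 0.088
[0.49009622 0.00287198 0.09386967] [ 0.99999556 -0.0022488   0.00195587] 0.0880110842753453
can 13601 mean [0.5627 0.0654] circ [0.5615 0.0665] 0.0301 rect [0.5612 0.0663] [0.0586 0.0591] 43.8 z 0.1339
tin 10305 mean [ 0.5477 -0.0705] circ [ 0.5465 -0.072 ] 0.0356 rect [ 0.5461 -0.0717] [0.0523 0.0523] 2.4 z 0.1188
mill 2854 mean [0.5007 0.0032] circ [0.4902 0.0032] 0.024 rect [0.4919 0.0031] [0.0477 0.0436] 87.5 z 0.1313
millknob 2099 mean [0.4917 0.0033] circ [0.4899 0.0031] 0.0123 rect [0.4901 0.0035] [0.0232 0.0239] 61.7 z 0.1538
```

View pics/w3.png

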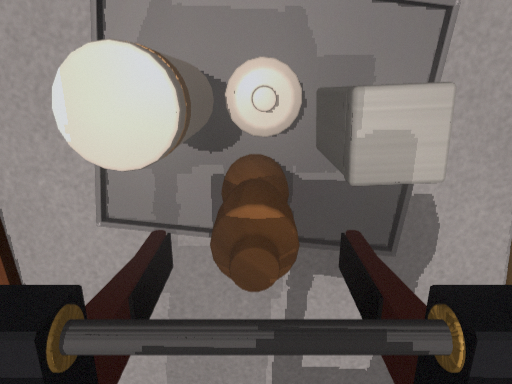

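The mill is centred between the fingers (around pixel 254,245) and the fits agree to within 1 mm. I'm gripping and lifting it.

```bash
python3 -m handwheel '[{"dx":0,"dy":0,"dz":0,"yaw":0},{"dx":0,"dy":0,"dz":0,"yaw":0},{"dx":0,"dy":0,"dz":0,"yaw":0},{"dx":0,"dy":0,"dz":0,"yaw":0},{"dx":0,"dy":0,"dz":0,"yaw":0},{"dx":0,"dy":0,"dz":0,"yaw":0},{"dx":0,"dy":0,"dz":0,"yaw":0},{"dx":0,"dy":0,"dz":0,"yaw":0}]' -1 25
python3 -m handwheel '[{"dx":0,"dy":0,"dz":-1,"yaw":0},{"dx":0,"dy":0,"dz":-2.5,"yaw":0},{"dx":0,"dy":0,"dz":-4.5,"yaw":0},{"dx":0,"dy":0,"dz":-7,"yaw":0},{"dx":0,"dy":0,"dz":-10,"yaw":0},{"dx":0,"dy":0,"dz":-13,"yaw":0},{"dx":0,"dy":0,"dz":-15,"yaw":0},{"dx":0,"dy":0,"dz":-15.5,"yaw":0},{"dx":0,"dy":0,"dz":-15.5,"yaw":0},{"dx":0,"dy":0,"dz":-15.5,"yaw":0}]'
```

```text
time: 3.75
eef_pos: [0.4909, 0.0033, 0.0958]
tool_rot: [[1.0, -0.002, 0.005], [-0.002, -1.0, 0.001], [0.005, -0.001, -1.0]]
contact_force: [-1.4, 0.4, 8.6]
gripper_width: 0.0334
time: 4.75
eef_pos: [0.4898, 0.0031, 0.2493]
tool_rot: [[1.0, -0.002, 0.003], [-0.002, -1.0, 0.001], [0.003, -0.001, -1.0]]
contact_force: [-0.6, -0.1, -3.1]
gripper_width: 0.0234
```

```bash
python3 - <<'E'
from h import *
a,_,_=grab('wrist'); b,_,_=grab('scene'); 
cv2.imwrite('pics/c4.png',np.hstack([cv2.resize(a,(400,300)),cv2.resize(b[80:290,130:410],(400,300))])[...,::-1])
s=env.get_state();print(s['gripper_width'],s['contact_force'])
E
```

```text
0.023003757278394817 [-0.38819852  0.58681236 -2.27052744]
```

View pics/c4.png

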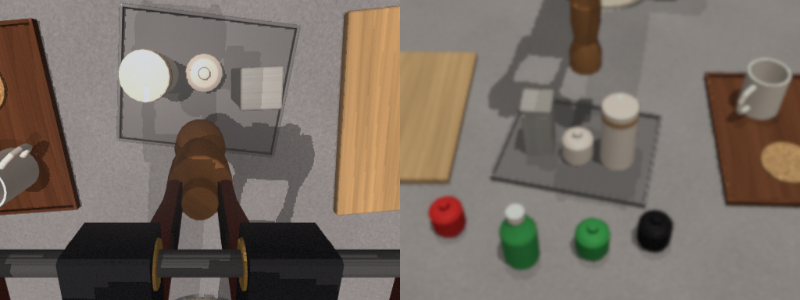

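```bash
python3 - <<'E'
from h import *
rgb,d,P=grab('wrist');w=cloud(d,P);s=env.get_state();print(s['eef_pos'],s['gripper_width'])
hsv=cv2.cvtColor(rgb,cv2.COLOR_RGB2HSV)
m=(np.hypot(w[...,0]-.5,w[...,1]-.003)<.06)&(w[...,2]>.08)&(hsv[...,1]>120)&(hsv[...,2]>60)
p=w[m]
for z in np.arange(.1,.32,.008):
    q=p[(p[:,2]>=z)&(p[:,2]<z+.008)]
    if len(q)>5: print(round(z,3),len(q),'y',q[:,1].min().round(4),q[:,1].max().round(4),'xmax',q[:,0].max().round(4))
rgb,d,P=grab('scene');w=cloud(d,P);hsv=cv2.cvtColor(rgb,cv2.COLOR_RGB2HSV)
m=(np.hypot(w[...,0]-.5,w[...,1]-.003)<.06)&(w[...,2]>.06)&(hsv[...,1]>100);p=w[m]
for z in np.arange(.07,.32,.01):
    q=p[(p[:,2]>=z)&(p[:,2]<z+.01)]
    if len(q)>2: print('s',round(z,3),len(q),'y',q[:,1].min().round(4),q[:,1].max().round(4),'xmax',q[:,0].max().round(4))
v=np.argwhere(m);print(v.min(0),v.max(0))
cv2.imwrite('pics/c5.png',cv2.resize(rgb[0:180,200:320],None,fx=4,fy=3.3,interpolation=cv2.INTER_CUBIC)[...,::-1])
E
```

```text
[0.48969382 0.00314035 0.24921648] 0.02355650777376862
0.156 22 y -0.0152 0.0207 xmax 0.5153
0.164 54 y -0.0204 0.0256 xmax 0.5154
0.172 80 y -0.0198 0.0264 xmax 0.5157
0.18 339 y -0.0224 0.0286 xmax 0.5155
0.188 385 y -0.0214 0.0264 xmax 0.5131
0.196 317 y -0.0182 0.0235 xmax 0.5108
0.204 76 y -0.0129 0.0171 xmax 0.5084
0.212 28 y -0.0122 0.0182 xmax 0.5092
0.22 41 y -0.0142 0.0163 xmax 0.5106
0.228 49 y -0.0112 0.0179 xmax 0.512
0.236 102 y -0.0164 0.0211 xmax 0.5129
0.244 204 y -0.0183 0.023 xmax 0.5128
0.252 219 y -0.0179 0.0228 xmax 0.5132
0.26 236 y -0.0178 0.0232 xmax 0.5132
0.268 470 y -0.0194 0.0252 xmax 0.513
0.276 1524 y -0.0187 0.0241 xmax 0.5121
0.284 410 y -0.0126 0.0164 xmax 0.5034
0.292 758 y -0.0085 0.0145 xmax 0.5014
0.3 1041 y -0.0085 0.0144 xmax 0.5011
s 0.15 23 y -0.014 0.0253 xmax 0.5157
s 0.16 68 y -0.0196 0.0273 xmax 0.5171
s 0.17 71 y -0.0194 0.0272 xmax 0.5171
s 0.18 93 y -0.02 0.0287 xmax 0.5164
s 0.19 94 y -0.0176 0.0262 xmax 0.5138
s 0.2 69 y -0.0149 0.0235 xmax 0.5105
s 0.21 47 y -0.0121 0.0214 xmax 0.5106
s 0.22 56 y -0.0137 0.0216 xmax 0.5112
s 0.23 58 y -0.0138 0.0236 xmax 0.5133
s 0.24 72 y -0.0159 0.0252 xmax 0.5152
s 0.25 76 y -0.0155 0.025 xmax 0.5142
s 0.26 81 y -0.0155 0.0252 xmax 0.5138
s 0.27 116 y -0.0189 0.0248 xmax 0.5135
s 0.28 100 y -0.0154 0.0238 xmax 0.5084
s 0.29 77 y -0.0151 0.022 xmax 0.5027
s 0.3 83 y -0.0152 0.0221 xmax 0.5022
s 0.31 30 y -0.0151 0.0221 xmax 0.5015
[  0 238] [131 281]
```

View pics/c5.png

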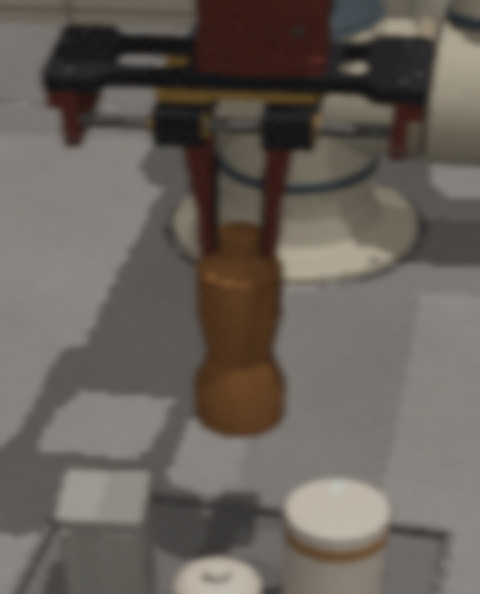

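The mill hangs upright, but the 23 mm opening matches the knob, so the fingertips seem to be about 3 cm higher than the TCP reading. I'll check that by finding the fingers in the depth clouds.

```bash
python3 - <<'E'
from h import *
s=env.get_state();print(s['eef_pos'])
for n in('scene','wrist'):
    rgb,d,P=grab(n);w=cloud(d,P);hsv=cv2.cvtColor(rgb,cv2.COLOR_RGB2HSV)
    m=((hsv[...,0]<6)|(hsv[...,0]>172))&(hsv[...,1]>90)&(hsv[...,2]<110)&(np.hypot(w[...,0]-.49,w[...,1])<.07)&(w[...,2]>.2)
    p=w[m]
    for z in np.arange(.22,.36,.01):
        q=p[(p[:,2]>=z)&(p[:,2]<z+.01)]
        if len(q)>2: print(n,round(z,3),len(q),q.min(0).round(3),q.max(0).round(3))
z=np.load('/tmp/w2.npz');w=cloud(z['d'],dict(intrinsics=z['K'],world_from_camera=z['T']))
for r in (222,228,232,236,240,245,250): print(r,w[r,158].round(3),w[r,165].round(3),w[r,350].round(3))
E
```

```text
[0.48976473 0.00313626 0.24951299]
scene 0.29 6 [ 0.497 -0.013  0.295] [0.502 0.018 0.299]
scene 0.3 13 [ 0.496 -0.013  0.301] [0.501 0.02  0.309]
scene 0.31 17 [ 0.497 -0.015  0.31 ] [0.501 0.022 0.32 ]
scene 0.32 20 [ 0.498 -0.015  0.321] [0.501 0.022 0.33 ]
scene 0.33 33 [ 0.496 -0.019  0.33 ] [0.502 0.025 0.34 ]
scene 0.34 40 [ 0.488 -0.018  0.341] [0.501 0.025 0.35 ]
scene 0.35 44 [ 0.489 -0.02   0.35 ] [0.502 0.027 0.36 ]
wrist 0.28 24 [ 0.5   -0.017  0.287] [0.501 0.023 0.29 ]
wrist 0.29 163 [ 0.499 -0.017  0.29 ] [0.501 0.024 0.3  ]
wrist 0.3 200 [ 0.498 -0.017  0.3  ] [0.501 0.023 0.31 ]
wrist 0.31 257 [ 0.482 -0.018  0.31 ] [0.501 0.024 0.32 ]
wrist 0.32 413 [ 0.499 -0.019  0.32 ] [0.501 0.025 0.33 ]
wrist 0.33 546 [ 0.485 -0.021  0.33 ] [0.501 0.026 0.34 ]
wrist 0.34 391 [ 0.49  -0.016  0.34 ] [0.502 0.021 0.35 ]
wrist 0.35 291 [ 0.478 -0.014  0.35 ] [0.501 0.02  0.36 ]
222 [0.345 0.161 0.   ] [0.345 0.149 0.   ] [ 0.345 -0.15   0.001]
228 [0.335 0.161 0.001] [0.334 0.15  0.   ] [ 0.336 -0.15   0.002]
232 [0.485 0.052 0.355] [0.485 0.048 0.356] [ 0.485 -0.045  0.354]
236 [0.485 0.051 0.36 ] [0.484 0.048 0.356] [ 0.485 -0.044  0.36 ]
240 [0.485 0.049 0.365] [0.484 0.047 0.361] [ 0.485 -0.043  0.364]
245 [0.485 0.048 0.37 ] [0.482 0.047 0.364] [ 0.483 -0.042  0.366]
250 [0.483 0.048 0.371] [0.48  0.047 0.364] [ 0.483 -0.041  0.37 ]
```

Confirmed: the real fingertips sit about 38–40 mm above the reported TCP z, so the mill is held by its knob. The hold is steady and the mill hangs upright. I'll carry it gently to the near end of the board and correct the offset for later grasps.

```bash
python3 -m handwheel '[{"dx":-0.2,"dy":0.6,"dz":0,"yaw":0},{"dx":-0.6,"dy":1.8,"dz":0,"yaw":0},{"dx":-1.2,"dy":3.5,"dz":0,"yaw":0},{"dx":-1.9,"dy":5.6,"dz":0,"yaw":0},{"dx":-2.6,"dy":7.8,"dz":0,"yaw":0},{"dx":-3.4,"dy":10,"dz":0,"yaw":0},{"dx":-4.1,"dy":12.2,"dz":0,"yaw":0},{"dx":-4.9,"dy":14.4,"dz":0,"yaw":0},{"dx":-5.6,"dy":16.6,"dz":0,"yaw":0},{"dx":-6.3,"dy":18.8,"dz":0,"yaw":0},{"dx":-7.1,"dy":21,"dz":0,"yaw":0},{"dx":-7.8,"dy":23.2,"dz":0,"yaw":0},{"dx":-8.6,"dy":25.4,"dz":0,"yaw":0},{"dx":-9.3,"dy":27.6,"dz":0,"yaw":0},{"dx":-10,"dy":29.8,"dz":0,"yaw":0},{"dx":-10.7,"dy":31.7,"dz":0,"yaw":0},{"dx":-11.2,"dy":33.2,"dz":0,"yaw":0},{"dx":-11.5,"dy":34.1,"dz":0,"yaw":0},{"dx":-11.6,"dy":34.4,"dz":0,"yaw":0},{"dx":-11.6,"dy":34.4,"dz":0,"yaw":0}]'
python3 -m handwheel '[{"dx":0,"dy":0,"dz":0,"yaw":0},{"dx":0,"dy":0,"dz":1,"yaw":0},{"dx":0,"dy":0,"dz":2.5,"yaw":0},{"dx":0,"dy":0,"dz":4.5,"yaw":0},{"dx":0,"dy":0,"dz":6.5,"yaw":0},{"dx":0,"dy":0,"dz":8.5,"yaw":0},{"dx":0,"dy":0,"dz":10.5,"yaw":0},{"dx":0,"dy":0,"dz":11.7,"yaw":0},{"dx":0,"dy":0,"dz":12.3,"yaw":0},{"dx":0,"dy":0,"dz":12.6,"yaw":0},{"dx":0,"dy":0,"dz":12.6,"yaw":0},{"dx":0,"dy":0,"dz":12.6,"yaw":0}]'
python3 - <<'E'
from h import *
s=env.get_state();print(s['eef_pos'],s['gripper_width'],s['contact_force'])
rgb,d,P=grab('wrist','w6');w=cloud(d,P);hsv=cv2.cvtColor(rgb,cv2.COLOR_RGB2HSV)
m=(np.hypot(w[...,0]-.38,w[...,1]+.341)<.06)&(w[...,2]>.024)&(hsv[...,1]>150);p=w[m]
for z in np.arange(.02,.2,.012):
    q=p[(p[:,2]>=z)&(p[:,2]<z+.012)]
    if len(q)>5: print(round(z,3),len(q),'y',q[:,1].min().round(4),q[:,1].max().round(4),'xmax',q[:,0].max().round(4))
z=np.load('/tmp/w2.npz');w=cloud(z['d'],dict(intrinsics=z['K'],world_from_camera=z['T']))
for u,v in((40,300),(20,330),(255,335),(60,310)):print(w[v,u].round(3))
b,_,_=grab('scene')
cv2.imwrite('pics/c6.png',np.hstack([cv2.resize(rgb,(400,300)),cv2.resize(b[20:230,50:330],(400,300))])[...,::-1])
E
```

```text
time: 7.05
eef_pos: [0.3732, -0.3407, 0.2493]
tool_rot: [[1.0, -0.002, 0.004], [-0.002, -1.0, 0.001], [0.004, -0.001, -1.0]]
contact_force: [-0.4, 0.9, -2.4]
gripper_width: 0.0234
time: 8.25
eef_pos: [0.374, -0.3409, 0.1243]
tool_rot: [[1.0, -0.002, 0.005], [-0.002, -1.0, 0.0], [0.005, -0.0, -1.0]]
contact_force: [-0.3, -0.3, -1.0]
gripper_width: 0.0234
[ 0.37403931 -0.34087191  0.12429672] 0.02339378448409255 [-0.31187239 -0.26459045 -1.015967  ]
0.02 10 y -0.3467 -0.3186 xmax 0.4001
0.032 74 y -0.3621 -0.317 xmax 0.4003
0.044 86 y -0.3633 -0.3179 xmax 0.4002
0.056 421 y -0.3675 -0.3152 xmax 0.4
0.068 419 y -0.3632 -0.3196 xmax 0.3962
0.08 40 y -0.3562 -0.3266 xmax 0.3932
0.092 53 y -0.3576 -0.3248 xmax 0.3952
0.104 70 y -0.3581 -0.324 xmax 0.397
0.116 209 y -0.3627 -0.3192 xmax 0.3973
0.128 264 y -0.3619 -0.3192 xmax 0.3974
0.14 571 y -0.3632 -0.3193 xmax 0.3973
0.152 1288 y -0.362 -0.3213 xmax 0.397
0.164 812 y -0.3597 -0.3206 xmax 0.3858
0.176 150 y -0.36 -0.3316 xmax 0.3848
0.188 6 y -0.3586 -0.3279 xmax 0.3846
0.2 15 y -0.3641 -0.3277 xmax 0.3848
[0.508 0.053 0.445]
[0.507 0.052 0.455]
[0.501 0.003 0.449]
[0.506 0.048 0.446]
```

View pics/c6.png

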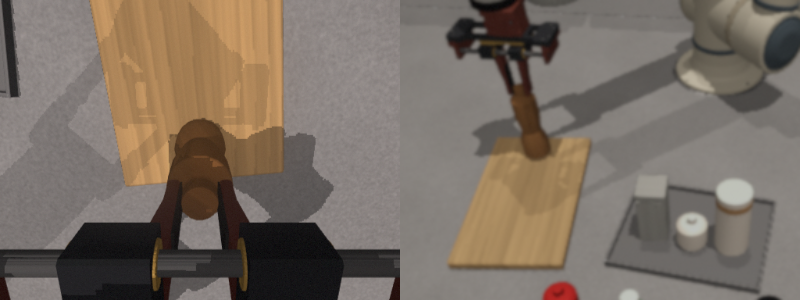

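```bash
python3 -m handwheel '[{"dx":0,"dy":0,"dz":0.5,"yaw":0},{"dx":0,"dy":0,"dz":0.9,"yaw":0},{"dx":0,"dy":0,"dz":1.2,"yaw":0},{"dx":0,"dy":0,"dz":1.3,"yaw":0},{"dx":0,"dy":0,"dz":1.4,"yaw":0},{"dx":0,"dy":0,"dz":1.4,"yaw":0}]'
python3 -m handwheel '[{"dx":0,"dy":0,"dz":0.05,"yaw":0},{"dx":0,"dy":0,"dz":0.1,"yaw":0},{"dx":0,"dy":0,"dz":0.15,"yaw":0},{"dx":0,"dy":0,"dz":0.15,"yaw":0},{"dx":0,"dy":0,"dz":0.15,"yaw":0}]'
```

```text
time: 8.95
eef_pos: [0.3758, -0.3423, 0.1164]
tool_rot: [[1.0, -0.002, 0.011], [-0.002, -1.0, -0.006], [0.011, 0.006, -1.0]]
contact_force: [-2.1, 2.2, 20.6]
gripper_width: 0.0233
time: 9.45
eef_pos: [0.3767, -0.3432, 0.1165]
tool_rot: [[1.0, -0.002, 0.014], [-0.002, -1.0, -0.009], [0.014, 0.009, -1.0]]
contact_force: [0.5, -0.3, 7.4]
gripper_width: 0.0238
```

```bash
python3 -m handwheel '[{"dx":0,"dy":0,"dz":0,"yaw":0},{"dx":0,"dy":0,"dz":0,"yaw":0},{"dx":0,"dy":0,"dz":0,"yaw":0},{"dx":0,"dy":0,"dz":0,"yaw":0},{"dx":0,"dy":0,"dz":0,"yaw":0},{"dx":0,"dy":0,"dz":0,"yaw":0},{"dx":0,"dy":0,"dz":-2,"yaw":0},{"dx":0,"dy":0,"dz":-6,"yaw":0},{"dx":0,"dy":0,"dz":-10,"yaw":0},{"dx":0,"dy":0,"dz":-13,"yaw":0},{"dx":0,"dy":0,"dz":-13,"yaw":0},{"dx":0,"dy":0,"dz":-13,"yaw":0},{"dx":0,"dy":0,"dz":-13,"yaw":0}]' 1
python3 - <<'E'
from h import *
s=env.get_state();print(s['eef_pos'],s['tool_rot'],s['q'],s['gripper_width'])
rgb,d,P=grab('wrist','w7');w=cloud(d,P)
top(w,(.376,-.342),.035,.132,.146,'mill'); top(w,(.376,-.342),.035,.158,.18,'millknob')
E
```

```text
time: 10.75
eef_pos: [0.3745, -0.3417, 0.2446]
tool_rot: [[1.0, -0.002, 0.012], [-0.002, -1.0, -0.007], [0.012, 0.007, -1.0]]
contact_force: [0.6, -0.0, -0.9]
gripper_width: 0.0875
[ 0.37453785 -0.34172014  0.24460844] [[ 0.99992303 -0.00183825  0.01227002]
 [-0.00175407 -0.99997488 -0.00686759]
 [ 0.01228234  0.00684554 -0.99990114]] [-46.40408319  -8.67105645  77.98117326   0.25294243 109.91992476
  43.78661169] 0.08749498531881579
mill 569 mean [ 0.3825 -0.3431] circ [ 0.3763 -0.3434] 0.024 rect [ 0.3766 -0.3434] [0.0468 0.0465] 89.6 z 0.1441
millknob 647 mean [ 0.3774 -0.3434] circ [ 0.3763 -0.3435] 0.0121 rect [ 0.3766 -0.3432] [0.0231 0.023 ] 0.1 z 0.1678
```

```bash
python3 -m handwheel '[{"dx":1,"dy":-1,"dz":0,"yaw":-8},{"dx":2.5,"dy":-3,"dz":0,"yaw":-16},{"dx":4,"dy":-5.5,"dz":0,"yaw":-24},{"dx":5.5,"dy":-8,"dz":0,"yaw":-32},{"dx":7,"dy":-10.5,"dz":0,"yaw":-40},{"dx":8.5,"dy":-13,"dz":0,"yaw":-48},{"dx":10,"dy":-15.5,"dz":0,"yaw":-56},{"dx":11.5,"dy":-18,"dz":0,"yaw":-64},{"dx":13,"dy":-20.5,"dz":0,"yaw":-72},{"dx":14.5,"dy":-23,"dz":0,"yaw":-80},{"dx":16,"dy":-25,"dz":0,"yaw":-87},{"dx":17,"dy":-26.5,"dz":0,"yaw":-92.4},{"dx":17.2,"dy":-27,"dz":0,"yaw":-92.4},{"dx":17.2,"dy":-27,"dz":0,"yaw":-92.4},{"dx":17.2,"dy":-27,"dz":0,"yaw":-92.4}]' 1
python3 - <<'E'
from h import *
s=env.get_state();print(s['eef_pos'],s['tool_rot'].round(4),s['q'].round(1))
rgb,d,P=grab('wrist','w8');w=cloud(d,P)
top(w,(.561,.066),.045,.126,.15,'can');top(w,(.546,-.071),.045,.112,.13,'tin');top(w,(.563,-.003),.035,.064,.08,'knob')
E
```

```text
time: 12.3
eef_pos: [0.5464, -0.0725, 0.2441]
tool_rot: [[-0.038, 0.999, 0.011], [0.999, 0.038, -0.007], [-0.007, 0.011, -1.0]]
contact_force: [-0.0, 0.4, -0.2]
gripper_width: 0.0879
[ 0.54642502 -0.07252937  0.24414508] [[-0.0377  0.9992  0.0108]
 [ 0.9993  0.0378 -0.0067]
 [-0.0071  0.0105 -0.9999]] [-10.9  -1.8  71.6  -0.3 109.5 -13.2]
can 3148 mean [0.5615 0.0588] circ [0.5614 0.0662] 0.0299 rect [0.5619 0.0563] [0.0586 0.039 ] 2.1 z 0.1339
tin 2726 mean [ 0.5463 -0.0705] circ [ 0.546  -0.0716] 0.035 rect [ 0.5464 -0.0716] [0.0519 0.0514] 2.2 z 0.1188
knob 181 mean [ 0.5635 -0.0027] circ [ 0.5637 -0.0035] 0.0078 rect [ 0.5637 -0.0025] [0.0151 0.0144] 1.6 z 0.0679
```

```bash
python3 -m handwheel '[{"dx":0.1,"dy":-0.1,"dz":4,"yaw":0},{"dx":0.1,"dy":-0.1,"dz":8,"yaw":0},{"dx":0.2,"dy":-0.2,"dz":11,"yaw":0},{"dx":0.2,"dy":-0.2,"dz":14,"yaw":0},{"dx":0.2,"dy":-0.2,"dz":16.5,"yaw":0},{"dx":0.2,"dy":-0.2,"dz":19,"yaw":0},{"dx":0.2,"dy":-0.2,"dz":21,"yaw":0},{"dx":0.2,"dy":-0.2,"dz":22,"yaw":0},{"dx":0.2,"dy":-0.2,"dz":22,"yaw":0},{"dx":0.2,"dy":-0.2,"dz":22,"yaw":0}]' 1 25
python3 - <<'E'
from h import *
s=env.get_state();print(s['eef_pos'],s['tool_rot'].round(4))
rgb,d,P=grab('wrist','w9');w=cloud(d,P)
top(w,(.546,-.071),.045,.112,.13,'tin')
E
```

```text
time: 13.35
eef_pos: [0.5473, -0.0727, 0.0255]
tool_rot: [[-0.037, 0.999, 0.013], [0.999, 0.037, -0.007], [-0.007, 0.012, -1.0]]
contact_force: [-0.8, -0.5, 0.4]
gripper_width: 0.0881
[ 0.54725139 -0.07273587  0.02547775] [[-0.0367  0.9992  0.0126]
 [ 0.9993  0.0368 -0.007 ]
 [-0.0075  0.0123 -0.9999]]
tin 12952 mean [ 0.5465 -0.0631] circ [ 0.5459 -0.0701] 0.0451 rect [ 0.5461 -0.0717] [0.0899 0.053 ] 2.8 z 0.1188
```

View pics/w9.png

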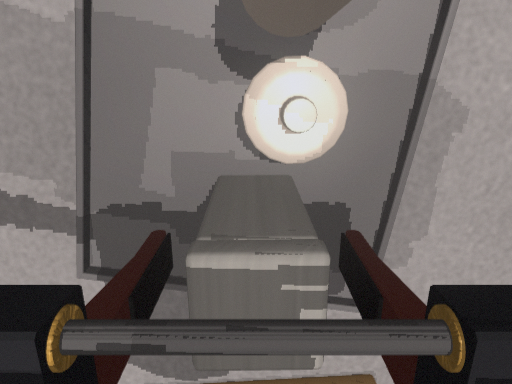

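The tin sits centred between the fingers (columns 190–328, rows 240–365), so I'm gripping it.

```bash
python3 -m handwheel '[{"dx":0,"dy":0,"dz":0,"yaw":0},{"dx":0,"dy":0,"dz":0,"yaw":0},{"dx":0,"dy":0,"dz":0,"yaw":0},{"dx":0,"dy":0,"dz":0,"yaw":0},{"dx":0,"dy":0,"dz":0,"yaw":0},{"dx":0,"dy":0,"dz":0,"yaw":0},{"dx":0,"dy":0,"dz":0,"yaw":0},{"dx":0,"dy":0,"dz":0,"yaw":0},{"dx":0,"dy":0,"dz":0,"yaw":0}]' -1 25
python3 -m handwheel '[{"dx":0,"dy":0,"dz":-1,"yaw":0},{"dx":0,"dy":0,"dz":-2.5,"yaw":0},{"dx":0,"dy":0,"dz":-4.5,"yaw":0},{"dx":0,"dy":0,"dz":-7,"yaw":0},{"dx":0,"dy":0,"dz":-9.5,"yaw":0},{"dx":0,"dy":0,"dz":-11.5,"yaw":0},{"dx":0,"dy":0,"dz":-12,"yaw":0},{"dx":0,"dy":0,"dz":-12,"yaw":0},{"dx":0,"dy":0,"dz":-12,"yaw":0}]'
```

```text
time: 14.3
eef_pos: [0.5477, -0.0727, 0.0261]
tool_rot: [[-0.037, 0.999, 0.014], [0.999, 0.037, -0.007], [-0.008, 0.013, -1.0]]
contact_force: [-0.1, -0.3, 0.8]
gripper_width: 0.0518
time: 15.2
eef_pos: [0.5456, -0.0718, 0.145]
tool_rot: [[-0.037, 0.999, 0.012], [0.999, 0.037, -0.007], [-0.007, 0.012, -1.0]]
contact_force: [0.1, 0.0, -2.8]
gripper_width: 0.0519
```

```bash
python3 -m handwheel '[{"dx":-0.6,"dy":0.1,"dz":0,"yaw":0},{"dx":-1.8,"dy":0.4,"dz":0,"yaw":0},{"dx":-3.8,"dy":0.7,"dz":0,"yaw":0},{"dx":-6.2,"dy":1.2,"dz":0,"yaw":0},{"dx":-8.7,"dy":1.6,"dz":0,"yaw":0},{"dx":-11.2,"dy":2.1,"dz":0,"yaw":0},{"dx":-13.7,"dy":2.6,"dz":0,"yaw":0},{"dx":-16.2,"dy":3.1,"dz":0,"yaw":0},{"dx":-18.7,"dy":3.5,"dz":0,"yaw":0},{"dx":-21.2,"dy":4,"dz":0,"yaw":0},{"dx":-23.3,"dy":4.4,"dz":0.5,"yaw":0},{"dx":-24.7,"dy":4.7,"dz":1.5,"yaw":0},{"dx":-25.3,"dy":4.8,"dz":3,"yaw":0},{"dx":-25.3,"dy":4.8,"dz":4.7,"yaw":0},{"dx":-25.3,"dy":4.8,"dz":6.4,"yaw":0},{"dx":-25.3,"dy":4.8,"dz":8,"yaw":0},{"dx":-25.3,"dy":4.8,"dz":9,"yaw":0},{"dx":-25.3,"dy":4.8,"dz":9.6,"yaw":0},{"dx":-25.3,"dy":4.8,"dz":9.8,"yaw":0},{"dx":-25.3,"dy":4.8,"dz":9.8,"yaw":0}]'
python3 -m handwheel '[{"dx":0,"dy":0,"dz":0.2,"yaw":0},{"dx":0,"dy":0,"dz":0.3,"yaw":0},{"dx":0,"dy":0,"dz":0.4,"yaw":0},{"dx":0,"dy":0,"dz":0.5,"yaw":0},{"dx":0,"dy":0,"dz":0.5,"yaw":0}]'
```

```text
time: 17.2
eef_pos: [0.6044, -0.3234, 0.0499]
tool_rot: [[-0.037, 0.999, 0.013], [0.999, 0.037, -0.007], [-0.008, 0.012, -1.0]]
contact_force: [0.1, 0.3, -2.5]
gripper_width: 0.0519
time: 17.7
eef_pos: [0.6043, -0.3235, 0.0447]
tool_rot: [[-0.037, 0.999, 0.012], [0.999, 0.037, -0.007], [-0.008, 0.012, -1.0]]
contact_force: [-0.1, -0.8, -1.8]
gripper_width: 0.052
```

Still about 4.5 mm to go, so I'm lowering in small steps until contact.

```bash
python3 -m handwheel '[{"dx":0,"dy":0,"dz":0.1,"yaw":0},{"dx":0,"dy":0,"dz":0.2,"yaw":0},{"dx":0,"dy":0,"dz":0.3,"yaw":0},{"dx":0,"dy":0,"dz":0.4,"yaw":0},{"dx":0,"dy":0,"dz":0.4,"yaw":0}]'
```

```text
time: 18.2
eef_pos: [0.6043, -0.3234, 0.0404]
tool_rot: [[-0.037, 0.999, 0.012], [0.999, 0.037, -0.007], [-0.007, 0.012, -1.0]]
contact_force: [-0.5, -0.1, -1.8]
gripper_width: 0.0515
```

```bash
python3 -m handwheel '[{"dx":0,"dy":0,"dz":0.05,"yaw":0},{"dx":0,"dy":0,"dz":0.1,"yaw":0},{"dx":0,"dy":0,"dz":0.15,"yaw":0},{"dx":0,"dy":0,"dz":0.15,"yaw":0}]'
```

```text
time: 18.6
eef_pos: [0.6045, -0.3235, 0.0401]
tool_rot: [[-0.037, 0.999, 0.013], [0.999, 0.037, -0.008], [-0.008, 0.013, -1.0]]
contact_force: [-1.2, 1.9, 4.2]
gripper_width: 0.0517
```

```bash
python3 -m handwheel '[{"dx":0,"dy":0,"dz":0,"yaw":0},{"dx":0,"dy":0,"dz":0,"yaw":0},{"dx":0,"dy":0,"dz":0,"yaw":0},{"dx":0,"dy":0,"dz":0,"yaw":0},{"dx":0,"dy":0,"dz":0,"yaw":0},{"dx":0,"dy":0,"dz":-3,"yaw":0},{"dx":0,"dy":0,"dz":-7,"yaw":0},{"dx":0,"dy":0,"dz":-11,"yaw":0},{"dx":0,"dy":0,"dz":-14,"yaw":0},{"dx":0,"dy":0,"dz":-16,"yaw":0},{"dx":0,"dy":0,"dz":-16,"yaw":0},{"dx":0,"dy":0,"dz":-16,"yaw":0}]' 1
python3 - <<'E'
from h import *
s=env.get_state();print(s['eef_pos'],s['gripper_width'])
rgb,d,P=grab('wrist','w10');w=cloud(d,P)
top(w,(.604,-.323),.04,.126,.15,'tin')
E
```

```text
time: 19.8
eef_pos: [0.6025, -0.3224, 0.1995]
tool_rot: [[-0.037, 0.999, 0.013], [0.999, 0.037, -0.008], [-0.008, 0.013, -1.0]]
contact_force: [-0.2, 0.1, -0.5]
gripper_width: 0.0877
[ 0.60246782 -0.32242352  0.19945269] 0.08769796937765396
tin 3871 mean [ 0.6029 -0.321 ] circ [ 0.603  -0.3226] 0.0353 rect [ 0.603  -0.3227] [0.052  0.0523] 2.2 z 0.1328
```

```bash
python3 -m handwheel '[{"dx":2,"dy":-0.1,"dz":0,"yaw":0},{"dx":5,"dy":-0.4,"dz":0,"yaw":0},{"dx":9,"dy":-0.7,"dz":0,"yaw":0},{"dx":13,"dy":-1,"dz":0,"yaw":0},{"dx":17,"dy":-1.3,"dz":0,"yaw":0},{"dx":21,"dy":-1.6,"dz":0,"yaw":0},{"dx":25,"dy":-1.9,"dz":0,"yaw":0},{"dx":29,"dy":-2.2,"dz":0,"yaw":0},{"dx":33,"dy":-2.5,"dz":0,"yaw":0},{"dx":36.5,"dy":-2.8,"dz":0,"yaw":0},{"dx":38.5,"dy":-3,"dz":0,"yaw":0},{"dx":39.2,"dy":-3.1,"dz":0,"yaw":0},{"dx":39.2,"dy":-3.1,"dz":0,"yaw":0},{"dx":39.2,"dy":-3.1,"dz":0,"yaw":0},{"dx":39.2,"dy":-3.1,"dz":0,"yaw":0}]' 1
python3 - <<'E'
from h import *
s=env.get_state();print(s['eef_pos'],s['tool_rot'].round(4))
rgb,d,P=grab('wrist','w11');w=cloud(d,P)
top(w,(.561,.066),.045,.126,.15,'can')
E
```

```text
time: 21.35
eef_pos: [0.5566, 0.0671, 0.1946]
tool_rot: [[-0.036, 0.999, 0.01], [0.999, 0.036, -0.007], [-0.007, 0.01, -1.0]]
contact_force: [0.4, 0.2, -0.5]
gripper_width: 0.088
[0.55664406 0.06713342 0.19459992] [[-0.0355  0.9993  0.0103]
 [ 0.9993  0.0356 -0.0068]
 [-0.0072  0.0101 -0.9999]]
can 4139 mean [0.5613 0.0686] circ [0.5615 0.067 ] 0.0302 rect [0.5617 0.0673] [0.0585 0.0591] 48.1 z 0.1338
```

```bash
python3 -m handwheel '[{"dx":0.1,"dy":0.3,"dz":2,"yaw":0},{"dx":0.1,"dy":0.3,"dz":5,"yaw":0},{"dx":0.1,"dy":0.3,"dz":8,"yaw":0},{"dx":0.1,"dy":0.3,"dz":11,"yaw":0},{"dx":0.1,"dy":0.3,"dz":13.5,"yaw":0},{"dx":0.1,"dy":0.3,"dz":15.2,"yaw":0},{"dx":0.1,"dy":0.3,"dz":15.8,"yaw":0},{"dx":0.1,"dy":0.3,"dz":15.8,"yaw":0},{"dx":0.1,"dy":0.3,"dz":15.8,"yaw":0}]' 1 25
python3 -m handwheel '[{"dx":0,"dy":0,"dz":0,"yaw":0},{"dx":0,"dy":0,"dz":0,"yaw":0},{"dx":0,"dy":0,"dz":0,"yaw":0},{"dx":0,"dy":0,"dz":0,"yaw":0},{"dx":0,"dy":0,"dz":0,"yaw":0},{"dx":0,"dy":0,"dz":0,"yaw":0},{"dx":0,"dy":0,"dz":0,"yaw":0},{"dx":0,"dy":0,"dz":0,"yaw":0},{"dx":0,"dy":0,"dz":0,"yaw":0}]' -1 28
```

```text
time: 22.3
eef_pos: [0.5621, 0.0669, 0.0381]
tool_rot: [[-0.035, 0.999, 0.012], [0.999, 0.035, -0.007], [-0.007, 0.012, -1.0]]
contact_force: [-0.1, -0.3, -0.2]
gripper_width: 0.0878
time: 23.2
eef_pos: [0.5623, 0.0669, 0.0386]
tool_rot: [[-0.035, 0.999, 0.013], [0.999, 0.035, -0.006], [-0.007, 0.013, -1.0]]
contact_force: [0.2, 1.0, 5.5]
gripper_width: 0.0599
```

```bash
python3 -m handwheel '[{"dx":0,"dy":0,"dz":-1,"yaw":0},{"dx":0,"dy":0,"dz":-2.5,"yaw":0},{"dx":0,"dy":0,"dz":-4.5,"yaw":0},{"dx":0,"dy":0,"dz":-7,"yaw":0},{"dx":0,"dy":0,"dz":-9.5,"yaw":0},{"dx":0,"dy":0,"dz":-12,"yaw":0},{"dx":0,"dy":0,"dz":-13.5,"yaw":0},{"dx":0,"dy":0,"dz":-14,"yaw":0},{"dx":0,"dy":0,"dz":-14,"yaw":0}]'
python3 -m handwheel '[{"dx":-0.8,"dy":-0.2,"dz":0,"yaw":0},{"dx":-2.2,"dy":-0.5,"dz":0,"yaw":0},{"dx":-4.2,"dy":-0.9,"dz":0,"yaw":0},{"dx":-6.5,"dy":-1.4,"dz":0,"yaw":0},{"dx":-9,"dy":-2,"dz":0,"yaw":0},{"dx":-11.5,"dy":-2.6,"dz":0,"yaw":0},{"dx":-14,"dy":-3.1,"dz":0,"yaw":0},{"dx":-16.5,"dy":-3.7,"dz":0,"yaw":0},{"dx":-19,"dy":-4.2,"dz":0,"yaw":0},{"dx":-21.5,"dy":-4.8,"dz":0,"yaw":0},{"dx":-24,"dy":-5.3,"dz":0,"yaw":0},{"dx":-26.5,"dy":-5.9,"dz":0,"yaw":0},{"dx":-29,"dy":-6.4,"dz":0,"yaw":0},{"dx":-31.5,"dy":-7,"dz":0,"yaw":0},{"dx":-34,"dy":-7.5,"dz":0,"yaw":0},{"dx":-36.5,"dy":-8.1,"dz":0,"yaw":0},{"dx":-38.3,"dy":-8.5,"dz":0,"yaw":0},{"dx":-39.3,"dy":-8.7,"dz":0,"yaw":0},{"dx":-39.6,"dy":-8.8,"dz":0,"yaw":0},{"dx":-39.6,"dy":-8.8,"dz":0,"yaw":0}]'
python3 -m handwheel '[{"dx":0,"dy":0,"dz":0.5,"yaw":0},{"dx":0,"dy":0,"dz":2,"yaw":0},{"dx":0,"dy":0,"dz":4,"yaw":0},{"dx":0,"dy":0,"dz":6,"yaw":0},{"dx":0,"dy":0,"dz":8,"yaw":0},{"dx":0,"dy":0,"dz":10,"yaw":0},{"dx":0,"dy":0,"dz":11.3,"yaw":0},{"dx":0,"dy":0,"dz":12,"yaw":0},{"dx":0,"dy":0,"dz":12,"yaw":0},{"dx":0,"dy":0,"dz":12,"yaw":0}]'
```

```text
time: 24.1
eef_pos: [0.5606, 0.0679, 0.1789]
tool_rot: [[-0.035, 0.999, 0.014], [0.999, 0.035, -0.007], [-0.007, 0.013, -1.0]]
contact_force: [0.2, 0.8, -4.0]
gripper_width: 0.0599
time: 26.1
eef_pos: [0.4864, -0.3308, 0.1802]
tool_rot: [[-0.035, 0.999, 0.013], [0.999, 0.035, -0.006], [-0.006, 0.013, -1.0]]
contact_force: [0.9, 0.1, -3.2]
gripper_width: 0.0599
time: 27.1
eef_pos: [0.4884, -0.3316, 0.061]
tool_rot: [[-0.035, 0.999, 0.014], [0.999, 0.035, -0.007], [-0.007, 0.014, -1.0]]
contact_force: [0.1, 0.7, -4.2]
gripper_width: 0.0596
```

```bash
python3 -m handwheel '[{"dx":0,"dy":0,"dz":0.3,"yaw":0},{"dx":0,"dy":0,"dz":0.6,"yaw":0},{"dx":0,"dy":0,"dz":0.7,"yaw":0},{"dx":0,"dy":0,"dz":0.8,"yaw":0},{"dx":0,"dy":0,"dz":0.85,"yaw":0},{"dx":0,"dy":0,"dz":0.85,"yaw":0}]'
```

```text
time: 27.7
eef_pos: [0.4885, -0.3317, 0.0527]
tool_rot: [[-0.035, 0.999, 0.014], [0.999, 0.035, -0.007], [-0.007, 0.014, -1.0]]
contact_force: [-0.2, 0.7, -2.9]
gripper_width: 0.0599
```

```bash
python3 -m handwheel '[{"dx":0,"dy":0,"dz":0.05,"yaw":0},{"dx":0,"dy":0,"dz":0.1,"yaw":0},{"dx":0,"dy":0,"dz":0.15,"yaw":0},{"dx":0,"dy":0,"dz":0.15,"yaw":0}]'
```

```text
time: 28.1
eef_pos: [0.4886, -0.332, 0.0526]
tool_rot: [[-0.035, 0.999, 0.015], [0.999, 0.035, -0.008], [-0.008, 0.015, -1.0]]
contact_force: [-2.4, 1.3, 5.0]
gripper_width: 0.0597
```

```bash
python3 -m handwheel '[{"dx":0,"dy":0,"dz":0,"yaw":0},{"dx":0,"dy":0,"dz":0,"yaw":0},{"dx":0,"dy":0,"dz":0,"yaw":0},{"dx":0,"dy":0,"dz":0,"yaw":0},{"dx":0,"dy":0,"dz":0,"yaw":0},{"dx":0,"dy":0,"dz":-3,"yaw":0},{"dx":0,"dy":0,"dz":-7,"yaw":0},{"dx":0,"dy":0,"dz":-11,"yaw":0},{"dx":0,"dy":0,"dz":-14,"yaw":0},{"dx":0,"dy":0,"dz":-15,"yaw":0},{"dx":0,"dy":0,"dz":-15,"yaw":0},{"dx":0,"dy":0,"dz":-15,"yaw":0}]' 1
python3 -m handwheel '[{"dx":2,"dy":0.4,"dz":0,"yaw":0},{"dx":5,"dy":1.2,"dz":0,"yaw":0},{"dx":9,"dy":2.3,"dz":0,"yaw":0},{"dx":13,"dy":3.3,"dz":0,"yaw":0},{"dx":17,"dy":4.3,"dz":0,"yaw":0},{"dx":21,"dy":5.4,"dz":0,"yaw":0},{"dx":25,"dy":6.4,"dz":0,"yaw":0},{"dx":29,"dy":7.5,"dz":0,"yaw":0},{"dx":31.5,"dy":8.2,"dz":0,"yaw":0},{"dx":32.7,"dy":8.5,"dz":0,"yaw":0},{"dx":32.7,"dy":8.5,"dz":0,"yaw":0},{"dx":32.7,"dy":8.5,"dz":0,"yaw":0},{"dx":32.7,"dy":8.5,"dz":0,"yaw":0}]' 1
python3 - <<'E'
from h import *
s=env.get_state();print(s['eef_pos'],s['tool_rot'].round(4))
rgb,d,P=grab('wrist','w12');w=cloud(d,P)
top(w,(.5635,-.003),.035,.064,.08,'knob');top(w,(.5635,-.003),.035,.05,.064,'lid')
rgb,d,P=grab('top','t12');w=cloud(d,P)
top(w,(.488,-.332),.05,.14,.16,'can(top cam)');top(w,(.603,-.323),.05,.124,.15,'tin');top(w,(.376,-.343),.03,.132,.15,'mill')
cv2.imwrite('pics/c12.png',cv2.resize(rgb[100:310,90:430],(800,494))[...,::-1])
E
```

```text
time: 29.3
eef_pos: [0.486, -0.3306, 0.2004]
tool_rot: [[-0.035, 0.999, 0.013], [0.999, 0.035, -0.006], [-0.006, 0.013, -1.0]]
contact_force: [-1.1, -0.1, -1.0]
gripper_width: 0.0878
time: 30.6
eef_pos: [0.5593, -0.0022, 0.199]
tool_rot: [[-0.033, 0.999, 0.012], [0.999, 0.033, -0.006], [-0.007, 0.012, -1.0]]
contact_force: [0.2, 0.6, -0.0]
gripper_width: 0.0876
[ 0.55933028 -0.0022402   0.19901547] [[-0.0331  0.9994  0.0121]
 [ 0.9994  0.0331 -0.0063]
 [-0.0067  0.0119 -0.9999]]
knob 196 mean [ 0.5636 -0.0022] circ [ 0.5634 -0.0034] 0.0078 rect [ 0.5637 -0.0025] [0.015  0.0154] 70.1 z 0.0678
lid 1710 mean [ 0.5633 -0.0008] circ [ 0.5634 -0.0025] 0.0266 rect [ 0.5632 -0.0025] [0.0522 0.0515] 3.1 z 0.0555
can(top cam) 439 mean [ 0.4904 -0.332 ] circ [ 0.4908 -0.3326] 0.0302 rect [ 0.4908 -0.3328] [0.059  0.0566] 89.2 z 0.1482
tin 397 mean [ 0.6053 -0.323 ] circ [ 0.6056 -0.3243] 0.0355 rect [ 0.6058 -0.3243] [0.0516 0.0526] 2.0 z 0.1331
mill 160 mean [ 0.3802 -0.3393] circ [ 0.3798 -0.3444] 0.0241 rect [ 0.3796 -0.344 ] [0.0463 0.045 ] 89.4 z 0.1456
```

View pics/c12.png

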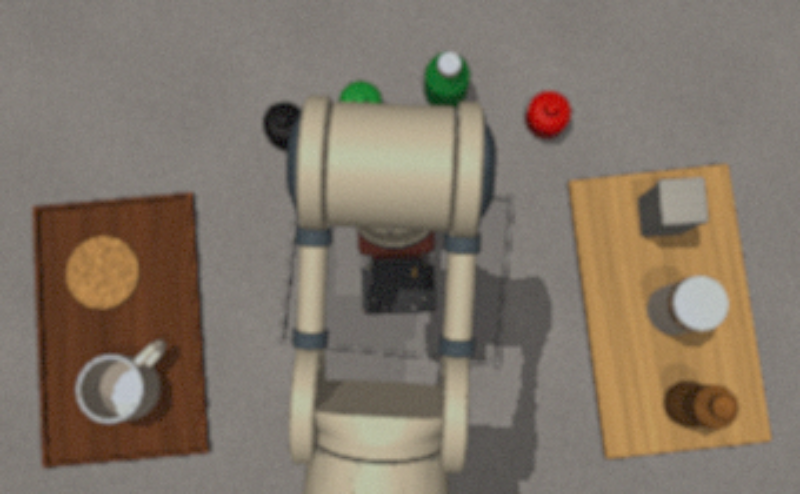

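The three stand upright on the board: tin (683,202), canister (700,303), mill (716,405). The sugar's place is now open, so I'm descending on the sugar pot.

```bash
python3 -m handwheel '[{"dx":0.1,"dy":0.2,"dz":3,"yaw":0},{"dx":0.1,"dy":0.2,"dz":7,"yaw":0},{"dx":0.1,"dy":0.2,"dz":11,"yaw":0},{"dx":0.1,"dy":0.2,"dz":14,"yaw":0},{"dx":0.1,"dy":0.2,"dz":17,"yaw":0},{"dx":0.1,"dy":0.2,"dz":19,"yaw":0},{"dx":0.1,"dy":0.2,"dz":20.5,"yaw":0},{"dx":0.1,"dy":0.2,"dz":21.2,"yaw":0},{"dx":0.1,"dy":0.2,"dz":21.6,"yaw":0},{"dx":0.1,"dy":0.2,"dz":21.6,"yaw":0},{"dx":0.1,"dy":0.2,"dz":21.6,"yaw":0}]' 1 25
python3 - <<'E'
from h import *
s=env.get_state();print(s['eef_pos'],s['contact_force'])
rgb,d,P=grab('wrist','w13');w=cloud(d,P)
for r in range(226,250,3): print(r,w[r,155].round(3),w[r,165].round(3),w[r,347].round(3),w[r,355].round(3))
E
```

```text
time: 31.8
eef_pos: [0.565, -0.0025, -0.0153]
tool_rot: [[-0.033, 0.999, 0.015], [0.999, 0.033, -0.006], [-0.007, 0.015, -1.0]]
contact_force: [-0.4, -0.4, 0.2]
gripper_width: 0.0877
[ 0.56500157 -0.00247807 -0.01528502] [-0.42951551 -0.36698107  0.15833935]
226 [0.507 0.001 0.003] [0.512 0.001 0.003] [0.616 0.005 0.004] [0.621 0.005 0.004]
229 [ 0.507 -0.     0.004] [0.513 0.    0.005] [0.616 0.003 0.004] [0.621 0.003 0.004]
232 [0.513 0.008 0.026] [0.518 0.007 0.025] [0.61  0.01  0.026] [0.614 0.011 0.027]
235 [0.514 0.008 0.029] [0.518 0.006 0.026] [0.609 0.01  0.03 ] [0.612 0.011 0.031]
238 [0.515 0.007 0.032] [0.519 0.006 0.029] [0.609 0.009 0.03 ] [0.612 0.011 0.033]
241 [0.516 0.007 0.035] [0.52  0.006 0.032] [0.608 0.009 0.033] [0.611 0.01  0.036]
244 [0.516 0.007 0.038] [0.519 0.004 0.032] [0.607 0.009 0.036] [0.61  0.011 0.04 ]
247 [0.517 0.007 0.041] [0.52  0.004 0.034] [0.607 0.007 0.036] [0.609 0.01  0.042]
```

View pics/w13.png

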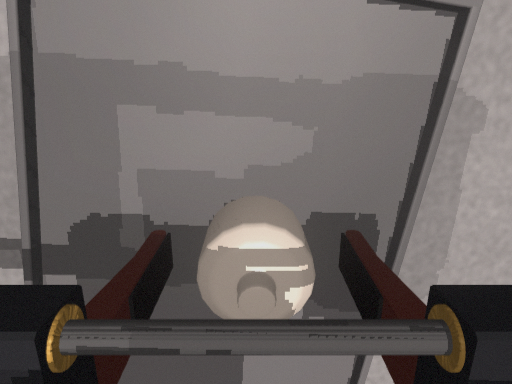

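The white sugar pot is centred between the fingertips (256,258), with the tips measured at z≈0.024. I'm gripping and lifting it.

```bash
python3 -m handwheel '[{"dx":0,"dy":0,"dz":0,"yaw":0},{"dx":0,"dy":0,"dz":0,"yaw":0},{"dx":0,"dy":0,"dz":0,"yaw":0},{"dx":0,"dy":0,"dz":0,"yaw":0},{"dx":0,"dy":0,"dz":0,"yaw":0},{"dx":0,"dy":0,"dz":0,"yaw":0},{"dx":0,"dy":0,"dz":0,"yaw":0},{"dx":0,"dy":0,"dz":0,"yaw":0},{"dx":0,"dy":0,"dz":0,"yaw":0}]' -1 25
python3 -m handwheel '[{"dx":0,"dy":0,"dz":-1,"yaw":0},{"dx":0,"dy":0,"dz":-2.5,"yaw":0},{"dx":0,"dy":0,"dz":-4.5,"yaw":0},{"dx":0,"dy":0,"dz":-7,"yaw":0},{"dx":0,"dy":0,"dz":-9.5,"yaw":0},{"dx":0,"dy":0,"dz":-11.5,"yaw":0},{"dx":0,"dy":0,"dz":-12,"yaw":0},{"dx":0,"dy":0,"dz":-12,"yaw":0},{"dx":0,"dy":0,"dz":-12,"yaw":0}]'
```

```text
time: 32.75
eef_pos: [0.565, -0.0024, -0.0152]
tool_rot: [[-0.033, 0.999, 0.015], [0.999, 0.033, -0.006], [-0.007, 0.015, -1.0]]
contact_force: [0.7, 1.0, 0.7]
gripper_width: 0.0528
time: 33.65
eef_pos: [0.5627, -0.0016, 0.1037]
tool_rot: [[-0.033, 0.999, 0.013], [0.999, 0.033, -0.006], [-0.007, 0.013, -1.0]]
contact_force: [-0.0, -0.6, -2.4]
gripper_width: 0.0533
```

```bash
python3 -m handwheel '[{"dx":0.8,"dy":0,"dz":0,"yaw":0},{"dx":2.2,"dy":-0.1,"dz":0,"yaw":0},{"dx":4.2,"dy":-0.2,"dz":0,"yaw":0},{"dx":6.5,"dy":-0.3,"dz":0,"yaw":0},{"dx":9,"dy":-0.4,"dz":0,"yaw":0},{"dx":11.5,"dy":-0.5,"dz":0,"yaw":0},{"dx":14,"dy":-0.6,"dz":0,"yaw":0},{"dx":16.5,"dy":-0.7,"dz":0,"yaw":0},{"dx":19,"dy":-0.8,"dz":0,"yaw":0},{"dx":21.5,"dy":-0.9,"dz":0,"yaw":0},{"dx":23.8,"dy":-1,"dz":0,"yaw":0},{"dx":25.4,"dy":-1.1,"dz":0,"yaw":0},{"dx":26.2,"dy":-1.1,"dz":0,"yaw":0},{"dx":26.2,"dy":-1.1,"dz":0,"yaw":0},{"dx":26.2,"dy":-1.1,"dz":0,"yaw":0}]'
python3 - <<'E'
from h import *
s=env.get_state();print(s['eef_pos'],s['gripper_width'])
rgb,d,P=grab('wrist','w14');w=cloud(d,P)
hsv=cv2.cvtColor(rgb,cv2.COLOR_RGB2HSV)
m=cv2.inRange(hsv,(10,80,110),(28,255,255)); m[230:]=0; m=cv2.morphologyEx(m,cv2.MORPH_OPEN,np.ones((5,5)))
c=max(cv2.findContours(m,cv2.RETR_EXTERNAL,cv2.CHAIN_APPROX_NONE)[0],key=cv2.contourArea)
p=np.array([w[y,x] for x,y in c[:,0]]);p=p[np.isfinite(p[:,0])]
print(cv2.boundingRect(c),cv2.minEnclosingCircle(p[:,:2].astype(np.float32)),np.median(p[:,2]))
k=np.zeros_like(m);cv2.drawContours(k,[c],-1,1,-1);q=w[k>0];print('mean',np.nanmean(q,0))
A=np.c_[2*p[:,:2],np.ones(len(p))];sol=np.linalg.lstsq(A,(p[:,:2]**2).sum(1),rcond=None)[0];print('lsq',sol[:2],np.sqrt(sol[2]+sol[0]**2+sol[1]**2))
E
```

```text
time: 35.15
eef_pos: [0.5431, 0.2594, 0.1017]
tool_rot: [[-0.033, 0.999, 0.013], [0.999, 0.033, -0.007], [-0.007, 0.013, -1.0]]
contact_force: [0.4, -0.7, -2.2]
gripper_width: 0.0532
[0.54309777 0.25935999 0.10167033] 0.053164841031752806
(163, 0, 186, 147) ((0.5367746353149414, 0.3460010886192322), 0.08339259773492813) 0.005018471927074664
mean [0.54310443 0.35514335 0.0083394 ]
lsq [0.54174792 0.34892155] 0.06395804588738768
```

View pics/w14.png

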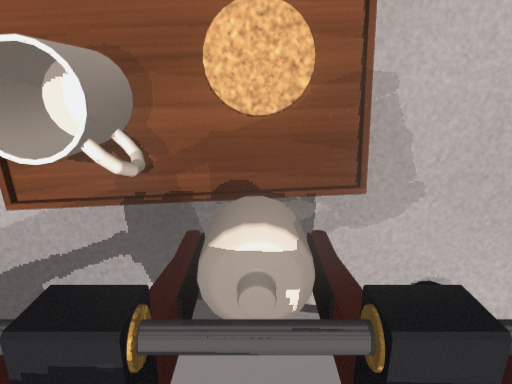

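The coaster is at about (259,56) and fully in view; my colour mask included some tray wood. I'll refit with a height gate.

```bash
python3 - <<'E'
from h import *
rgb,d,P=grab('wrist');w=cloud(d,P);K=P['intrinsics'];T=P['world_from_camera']
hsv=cv2.cvtColor(rgb,cv2.COLOR_RGB2HSV)
m=cv2.inRange(hsv,(10,60,140),(30,255,255)); m[130:]=0; m[:,:190]=0; m[:,330:]=0
m=cv2.morphologyEx(m,cv2.MORPH_CLOSE,np.ones((7,7)));m=cv2.morphologyEx(m,cv2.MORPH_OPEN,np.ones((7,7)))
c=max(cv2.findContours(m,cv2.RETR_EXTERNAL,cv2.CHAIN_APPROX_NONE)[0],key=cv2.contourArea)[:,0].astype(float)
print(c.min(0),c.max(0))
c=c[c[:,1]>2]
r=np.c_[(c[:,0]-K[0,2])/K[0,0],-(c[:,1]-K[1,2])/K[1,1],-np.ones(len(c))]@T[:3,:3].T
p=T[:3,3]+r*((.011-T[2,3])/r[:,2])[:,None]
A=np.c_[2*p[:,:2],np.ones(len(p))];s=np.linalg.lstsq(A,(p[:,:2]**2).sum(1),rcond=None)[0];print('lsq',s[:2],np.sqrt(s[2]+s[0]**2+s[1]**2),'circ',cv2.minEnclosingCircle(p[:,:2].astype(np.float32)))
# sugar in hand
top(w,(.5436,.259),.04,.155,.168,'lid');top(w,(.5436,.259),.025,.172,.19,'knob')
q=w[(w[...,2]>.008)&(w[...,2]<.02)&(m>0)];print('z med',np.nanmedian(w[m>0][:,2]),q[:,:2].mean(0))
E
```

```text
[203.   0.] [314. 114.]
lsq [0.5426563  0.36157298] 0.04439412533153313 circ ((0.5426674485206604, 0.3599459230899811), 0.04704185947775841)
lid 2409 mean [0.541  0.2752] circ [0.5417 0.2698] 0.0356 rect [0.5419 0.2618] [0.071  0.0479] 1.5 z 0.1641
knob 6169 mean [0.5426 0.2623] circ [0.5447 0.2593] 0.0241 rect [0.5446 0.2611] [0.0477 0.0393] 2.0 z 0.1736
z med 0.010994044304610706 [0.54266931 0.36281788]
```

```bash
python3 -m handwheel '[{"dx":0.8,"dy":0,"dz":0,"yaw":0},{"dx":2.3,"dy":0.1,"dz":0,"yaw":0},{"dx":4.3,"dy":0.1,"dz":0,"yaw":0},{"dx":6.4,"dy":0.1,"dz":0,"yaw":0},{"dx":8.4,"dy":0.2,"dz":0,"yaw":0},{"dx":9.8,"dy":0.2,"dz":0.2,"yaw":0},{"dx":10.3,"dy":0.2,"dz":1,"yaw":0},{"dx":10.3,"dy":0.2,"dz":2.5,"yaw":0},{"dx":10.3,"dy":0.2,"dz":4.5,"yaw":0},{"dx":10.3,"dy":0.2,"dz":6.5,"yaw":0},{"dx":10.3,"dy":0.2,"dz":8.2,"yaw":0},{"dx":10.3,"dy":0.2,"dz":9.4,"yaw":0},{"dx":10.3,"dy":0.2,"dz":10,"yaw":0},{"dx":10.3,"dy":0.2,"dz":10,"yaw":0},{"dx":10.3,"dy":0.2,"dz":10,"yaw":0}]'
```

```text
time: 36.75
eef_pos: [0.5438, 0.3615, 0.0021]
tool_rot: [[-0.032, 0.999, 0.014], [0.999, 0.032, -0.006], [-0.006, 0.014, -1.0]]
contact_force: [0.4, 0.1, -1.6]
gripper_width: 0.0527
```

```bash
python3 -m handwheel '[{"dx":0.05,"dy":-0.05,"dz":0.4,"yaw":0},{"dx":0.05,"dy":-0.05,"dz":0.7,"yaw":0},{"dx":0.05,"dy":-0.05,"dz":0.9,"yaw":0},{"dx":0.05,"dy":-0.05,"dz":1.0,"yaw":0},{"dx":0.05,"dy":-0.05,"dz":1.05,"yaw":0},{"dx":0.05,"dy":-0.05,"dz":1.05,"yaw":0}]'
python3 - <<'E'
from h import *
s=env.get_state();print(s['eef_pos'],s['contact_force'])
E
```

```text
time: 37.35
eef_pos: [0.5435, 0.3619, -0.0082]
tool_rot: [[-0.032, 0.999, 0.014], [0.999, 0.032, -0.006], [-0.006, 0.014, -1.0]]
contact_force: [-0.4, -0.0, -0.8]
gripper_width: 0.0528
[ 0.54347971  0.36194539 -0.00820818] [-0.42112662 -0.03274635 -0.78407996]
```

```bash
python3 -m handwheel '[{"dx":0,"dy":0,"dz":0.05,"yaw":0},{"dx":0,"dy":0,"dz":0.1,"yaw":0},{"dx":0,"dy":0,"dz":0.1,"yaw":0}]'
```

```text
time: 37.65
eef_pos: [0.5435, 0.362, -0.0082]
tool_rot: [[-0.032, 0.999, 0.015], [0.999, 0.032, -0.005], [-0.006, 0.015, -1.0]]
contact_force: [-3.1, -2.1, 5.9]
gripper_width: 0.0531
```

```bash
python3 -m handwheel '[{"dx":0,"dy":0,"dz":0,"yaw":0},{"dx":0,"dy":0,"dz":0,"yaw":0},{"dx":0,"dy":0,"dz":0,"yaw":0},{"dx":0,"dy":0,"dz":0,"yaw":0},{"dx":0,"dy":0,"dz":0,"yaw":0},{"dx":0,"dy":0,"dz":-3,"yaw":0},{"dx":0,"dy":0,"dz":-7,"yaw":0},{"dx":0,"dy":0,"dz":-11,"yaw":0},{"dx":0,"dy":0,"dz":-15,"yaw":0},{"dx":0,"dy":0,"dz":-19,"yaw":0},{"dx":-3,"dy":0,"dz":-21,"yaw":0},{"dx":-6,"dy":0,"dz":-21,"yaw":0},{"dx":-9,"dy":0,"dz":-21,"yaw":0},{"dx":-9,"dy":0,"dz":-21,"yaw":0},{"dx":-9,"dy":0,"dz":-21,"yaw":0},{"dx":-9,"dy":0,"dz":-21,"yaw":0}]' 1
python3 - <<'E'
from h import *
s=env.get_state();print(s['eef_pos'],s['tool_rot'].round(4),s['gripper_width'])
rgb,d,P=grab('wrist','w15');w=cloud(d,P);K=P['intrinsics'];T=P['world_from_camera']
top(w,(.543,.362),.035,.072,.09,'knob');top(w,(.543,.362),.035,.058,.072,'lid')
hsv=cv2.cvtColor(rgb,cv2.COLOR_RGB2HSV);m=cv2.inRange(hsv,(10,60,140),(30,255,255))
m=cv2.morphologyEx(m,cv2.MORPH_OPEN,np.ones((5,5)));c=max(cv2.findContours(m,cv2.RETR_EXTERNAL,cv2.CHAIN_APPROX_NONE)[0],key=cv2.contourArea)
h=cv2.convexHull(c);E=cv2.fitEllipse(c);print('bbox',cv2.boundingRect(c))
c=c[:,0].astype(float);r=np.c_[(c[:,0]-K[0,2])/K[0,0],-(c[:,1]-K[1,2])/K[1,1],-np.ones(len(c))]@T[:3,:3].T
p=T[:3,3]+r*((.011-T[2,3])/r[:,2])[:,None];print('coaster',cv2.minEnclosingCircle(p[:,:2].astype(np.float32)))
E
```

```text
time: 39.25
eef_pos: [0.5431, 0.274, 0.2019]
tool_rot: [[-0.032, 0.999, 0.014], [0.999, 0.033, -0.005], [-0.006, 0.014, -1.0]]
contact_force: [-0.2, 0.8, -0.1]
gripper_width: 0.0878
[0.54311181 0.27402811 0.20194604] [[-0.0324  0.9994  0.0144]
 [ 0.9995  0.0325 -0.0052]
 [-0.0057  0.0142 -0.9999]] 0.08779111287549335
knob 247 mean [0.5422 0.3615] circ [0.5422 0.3614] 0.0079 rect [0.5419 0.3615] [0.0146 0.0147] 1.9 z 0.0748
lid 2094 mean [0.5421 0.3619] circ [0.5424 0.3613] 0.0262 rect [0.5421 0.3612] [0.0497 0.0515] 3.3 z 0.0627
bbox (215, 35, 82, 86)
coaster ((0.5426598787307739, 0.36244386434555054), 0.04492243379354477)
```

View pics/w15.png

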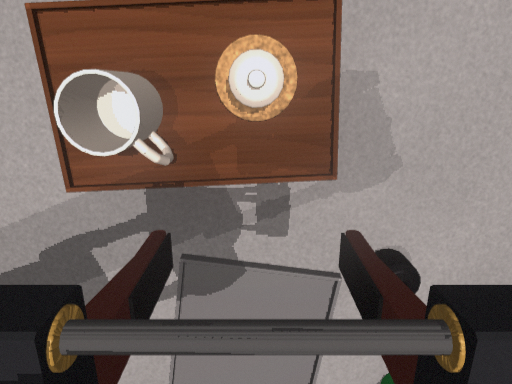

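The sugar is within about 1 mm of the coaster centre: sugar (0.5422, 0.3614), coaster (0.5427, 0.3624). The mug is untouched at (110,112). Now I go back for the canister.

```bash
python3 -m handwheel '[{"dx":-2,"dy":-0.3,"dz":0,"yaw":0},{"dx":-5,"dy":-0.6,"dz":0,"yaw":0},{"dx":-9,"dy":-1.1,"dz":0,"yaw":0},{"dx":-13.5,"dy":-1.7,"dz":0,"yaw":0},{"dx":-18,"dy":-2.3,"dz":0,"yaw":0},{"dx":-22.5,"dy":-2.9,"dz":0,"yaw":0},{"dx":-27,"dy":-3.4,"dz":0,"yaw":0},{"dx":-31.5,"dy":-4,"dz":0,"yaw":0},{"dx":-36,"dy":-4.6,"dz":0,"yaw":0},{"dx":-40.5,"dy":-5.1,"dz":0,"yaw":0},{"dx":-45,"dy":-5.7,"dz":0,"yaw":0},{"dx":-49.5,"dy":-6.3,"dz":0,"yaw":0},{"dx":-54,"dy":-6.8,"dz":0,"yaw":0},{"dx":-57.5,"dy":-7.3,"dz":0,"yaw":0},{"dx":-59.5,"dy":-7.5,"dz":0,"yaw":0},{"dx":-60.3,"dy":-7.6,"dz":0,"yaw":0},{"dx":-60.3,"dy":-7.6,"dz":0,"yaw":0},{"dx":-60.3,"dy":-7.6,"dz":0,"yaw":0},{"dx":-60.3,"dy":-7.6,"dz":0,"yaw":0}]' 1
python3 - <<'E'
from h import *
s=env.get_state();print(s['eef_pos'],s['tool_rot'].round(4))
rgb,d,P=grab('wrist');w=cloud(d,P)
top(w,(.488,-.332),.045,.14,.16,'can')
E
```

```text
time: 41.2
eef_pos: [0.4875, -0.3295, 0.2047]
tool_rot: [[-0.035, 0.999, 0.015], [0.999, 0.035, -0.005], [-0.006, 0.015, -1.0]]
contact_force: [-0.0, -0.0, -0.4]
gripper_width: 0.0879
[ 0.48753591 -0.32949805  0.20473084] [[-0.0348  0.9993  0.0148]
 [ 0.9994  0.0349 -0.0054]
 [-0.0059  0.0146 -0.9999]]
can 4225 mean [ 0.4877 -0.33  ] circ [ 0.4879 -0.3316] 0.03 rect [ 0.4877 -0.3315] [0.0587 0.0586] 44.2 z 0.1479
```

```bash
python3 -m handwheel '[{"dx":-0.1,"dy":-0.1,"dz":2,"yaw":0},{"dx":-0.1,"dy":-0.1,"dz":5,"yaw":0},{"dx":-0.15,"dy":-0.1,"dz":8,"yaw":0},{"dx":-0.15,"dy":-0.1,"dz":11,"yaw":0},{"dx":-0.15,"dy":-0.1,"dz":13.5,"yaw":0},{"dx":-0.15,"dy":-0.1,"dz":14.8,"yaw":0},{"dx":-0.15,"dy":-0.1,"dz":15.2,"yaw":0},{"dx":-0.15,"dy":-0.1,"dz":15.2,"yaw":0},{"dx":-0.15,"dy":-0.1,"dz":15.2,"yaw":0}]' 1 28
python3 -m handwheel '[{"dx":0,"dy":0,"dz":0,"yaw":0},{"dx":0,"dy":0,"dz":0,"yaw":0},{"dx":0,"dy":0,"dz":0,"yaw":0},{"dx":0,"dy":0,"dz":0,"yaw":0},{"dx":0,"dy":0,"dz":0,"yaw":0},{"dx":0,"dy":0,"dz":0,"yaw":0},{"dx":0,"dy":0,"dz":0,"yaw":0},{"dx":0,"dy":0,"dz":0,"yaw":0},{"dx":0,"dy":0,"dz":0,"yaw":0}]' -1 28
python3 -m handwheel '[{"dx":0,"dy":0,"dz":-1,"yaw":0},{"dx":0,"dy":0,"dz":-2.5,"yaw":0},{"dx":0,"dy":0,"dz":-4.5,"yaw":0},{"dx":0,"dy":0,"dz":-7,"yaw":0},{"dx":0,"dy":0,"dz":-9.5,"yaw":0},{"dx":0,"dy":0,"dz":-11.5,"yaw":0},{"dx":0,"dy":0,"dz":-12,"yaw":0},{"dx":0,"dy":0,"dz":-12,"yaw":0},{"dx":0,"dy":0,"dz":-12,"yaw":0}]'
```

```text
time: 42.15
eef_pos: [0.4896, -0.3324, 0.0547]
tool_rot: [[-0.035, 0.999, 0.017], [0.999, 0.035, -0.007], [-0.008, 0.017, -1.0]]
contact_force: [-0.0, 0.3, -0.2]
gripper_width: 0.0879
time: 43.05
eef_pos: [0.4895, -0.3326, 0.0551]
tool_rot: [[-0.035, 0.999, 0.017], [0.999, 0.035, -0.008], [-0.008, 0.017, -1.0]]
contact_force: [-3.3, -0.8, 4.4]
gripper_width: 0.06
time: 43.95
eef_pos: [0.4872, -0.3314, 0.1736]
tool_rot: [[-0.035, 0.999, 0.015], [0.999, 0.035, -0.006], [-0.007, 0.015, -1.0]]
contact_force: [-0.3, 0.3, -4.7]
gripper_width: 0.0602
```

```bash
python3 -m handwheel '[{"dx":0.8,"dy":0.2,"dz":0,"yaw":0},{"dx":2.2,"dy":0.5,"dz":0,"yaw":0},{"dx":4.2,"dy":0.9,"dz":0,"yaw":0},{"dx":6.5,"dy":1.4,"dz":0,"yaw":0},{"dx":9,"dy":2,"dz":0,"yaw":0},{"dx":11.5,"dy":2.5,"dz":0,"yaw":0},{"dx":14,"dy":3.1,"dz":0,"yaw":0},{"dx":16.5,"dy":3.6,"dz":0,"yaw":0},{"dx":19,"dy":4.2,"dz":0,"yaw":0},{"dx":21.5,"dy":4.7,"dz":0,"yaw":0},{"dx":24,"dy":5.3,"dz":0,"yaw":0},{"dx":26.5,"dy":5.8,"dz":0,"yaw":0},{"dx":29,"dy":6.4,"dz":0,"yaw":0},{"dx":31.5,"dy":6.9,"dz":0,"yaw":0},{"dx":34,"dy":7.5,"dz":0,"yaw":0},{"dx":36.5,"dy":8,"dz":0,"yaw":0},{"dx":38.3,"dy":8.4,"dz":0,"yaw":0},{"dx":39.3,"dy":8.6,"dz":0,"yaw":0},{"dx":39.5,"dy":8.7,"dz":0,"yaw":0},{"dx":39.5,"dy":8.7,"dz":0,"yaw":0}]'
python3 -m handwheel '[{"dx":0,"dy":0,"dz":0.5,"yaw":0},{"dx":0,"dy":0,"dz":2,"yaw":0},{"dx":0,"dy":0,"dz":4,"yaw":0},{"dx":0,"dy":0,"dz":6,"yaw":0},{"dx":0,"dy":0,"dz":8,"yaw":0},{"dx":0,"dy":0,"dz":10,"yaw":0},{"dx":0,"dy":0,"dz":11.5,"yaw":0},{"dx":0,"dy":0,"dz":12.2,"yaw":0},{"dx":0,"dy":0,"dz":12.2,"yaw":0},{"dx":0,"dy":0,"dz":12.2,"yaw":0}]'
```

```text
time: 45.95
eef_pos: [0.5601, 0.0665, 0.172]
tool_rot: [[-0.035, 0.999, 0.015], [0.999, 0.036, -0.007], [-0.007, 0.015, -1.0]]
contact_force: [-0.7, -0.1, -3.9]
gripper_width: 0.0598
time: 46.95
eef_pos: [0.5623, 0.0656, 0.0507]
tool_rot: [[-0.035, 0.999, 0.016], [0.999, 0.035, -0.007], [-0.007, 0.016, -1.0]]
contact_force: [0.8, 0.3, -3.0]
gripper_width: 0.06
```

XY is right on target. Lowering the last 9.6 mm.

```bash
python3 -m handwheel '[{"dx":0,"dy":0,"dz":0.3,"yaw":0},{"dx":0,"dy":0,"dz":0.6,"yaw":0},{"dx":0,"dy":0,"dz":0.8,"yaw":0},{"dx":0,"dy":0,"dz":0.9,"yaw":0},{"dx":0,"dy":0,"dz":1.0,"yaw":0},{"dx":0,"dy":0,"dz":1.0,"yaw":0}]'
```

```text
time: 47.55
eef_pos: [0.5624, 0.0656, 0.0411]
tool_rot: [[-0.035, 0.999, 0.016], [0.999, 0.035, -0.006], [-0.007, 0.016, -1.0]]
contact_force: [-0.8, 0.1, -1.4]
gripper_width: 0.0601
```

```bash
python3 -m handwheel '[{"dx":0,"dy":0,"dz":0.05,"yaw":0},{"dx":0,"dy":0,"dz":0.1,"yaw":0},{"dx":0,"dy":0,"dz":0.1,"yaw":0}]'
```

```text
time: 47.85
eef_pos: [0.5626, 0.0656, 0.0411]
tool_rot: [[-0.035, 0.999, 0.017], [0.999, 0.035, -0.006], [-0.007, 0.016, -1.0]]
contact_force: [-3.3, -0.8, 4.0]
gripper_width: 0.06
```

```bash
python3 -m handwheel '[{"dx":0,"dy":0,"dz":0,"yaw":0},{"dx":0,"dy":0,"dz":0,"yaw":0},{"dx":0,"dy":0,"dz":0,"yaw":0},{"dx":0,"dy":0,"dz":0,"yaw":0},{"dx":0,"dy":0,"dz":0,"yaw":0},{"dx":0,"dy":0,"dz":-3,"yaw":0},{"dx":0,"dy":0,"dz":-7,"yaw":0},{"dx":0,"dy":0,"dz":-11,"yaw":0},{"dx":0,"dy":0,"dz":-14,"yaw":0},{"dx":0,"dy":0,"dz":-16,"yaw":0},{"dx":0,"dy":0,"dz":-16,"yaw":0},{"dx":0,"dy":0,"dz":-16,"yaw":0}]' 1
python3 - <<'E'
from h import *
s=env.get_state();print(s['eef_pos'])
rgb,d,P=grab('wrist');w=cloud(d,P)
top(w,(.561,.066),.045,.126,.15,'can')
E
```

```text
time: 49.05
eef_pos: [0.56, 0.0667, 0.2004]
tool_rot: [[-0.035, 0.999, 0.017], [0.999, 0.035, -0.006], [-0.007, 0.016, -1.0]]
contact_force: [0.3, -0.7, -0.8]
gripper_width: 0.088
[0.55997709 0.06665235 0.20042807]
can 3985 mean [0.5609 0.0682] circ [0.5611 0.0666] 0.03 rect [0.5612 0.0669] [0.0582 0.0587] 42.7 z 0.1339
```

```bash
python3 -m handwheel '[{"dx":-2,"dy":0.1,"dz":0,"yaw":0},{"dx":-5,"dy":0.4,"dz":0,"yaw":0},{"dx":-9,"dy":0.7,"dz":0,"yaw":0},{"dx":-13,"dy":1,"dz":0,"yaw":0},{"dx":-17,"dy":1.3,"dz":0,"yaw":0},{"dx":-21,"dy":1.6,"dz":0,"yaw":0},{"dx":-25,"dy":1.9,"dz":0,"yaw":0},{"dx":-29,"dy":2.2,"dz":0,"yaw":0},{"dx":-33,"dy":2.5,"dz":0,"yaw":0},{"dx":-36.5,"dy":2.7,"dz":0,"yaw":0},{"dx":-38.3,"dy":2.8,"dz":0,"yaw":0},{"dx":-39,"dy":2.8,"dz":0,"yaw":0},{"dx":-39,"dy":2.8,"dz":0,"yaw":0},{"dx":-39,"dy":2.8,"dz":0,"yaw":0},{"dx":-39,"dy":2.8,"dz":0,"yaw":0}]' 1
python3 - <<'E'
from h import *
s=env.get_state();print(s['eef_pos'],s['tool_rot'].round(4))
rgb,d,P=grab('wrist');w=cloud(d,P)
top(w,(.603,-.323),.04,.126,.15,'tin')
E
```

```text
time: 50.6
eef_pos: [0.6015, -0.3208, 0.2025]
tool_rot: [[-0.037, 0.999, 0.015], [0.999, 0.037, -0.006], [-0.007, 0.014, -1.0]]
contact_force: [-1.0, 0.2, 0.2]
gripper_width: 0.0876
[ 0.60145346 -0.3207751   0.20253828] [[-0.0368  0.9992  0.0147]
 [ 0.9993  0.0369 -0.0063]
 [-0.0068  0.0144 -0.9999]]
tin 3728 mean [ 0.6029 -0.3208] circ [ 0.6026 -0.3224] 0.0352 rect [ 0.603  -0.3223] [0.052  0.0515] 2.4 z 0.1328
```

```bash
python3 -m handwheel '[{"dx":-0.1,"dy":0,"dz":2,"yaw":0},{"dx":-0.1,"dy":0,"dz":5,"yaw":0},{"dx":-0.1,"dy":0,"dz":8,"yaw":0},{"dx":-0.1,"dy":0,"dz":11,"yaw":0},{"dx":-0.1,"dy":0,"dz":13.5,"yaw":0},{"dx":-0.1,"dy":0,"dz":15.5,"yaw":0},{"dx":-0.1,"dy":0,"dz":16.3,"yaw":0},{"dx":-0.1,"dy":0,"dz":16.3,"yaw":0},{"dx":-0.1,"dy":0,"dz":16.3,"yaw":0}]' 1 25
python3 -m handwheel '[{"dx":0,"dy":0,"dz":0,"yaw":0},{"dx":0,"dy":0,"dz":0,"yaw":0},{"dx":0,"dy":0,"dz":0,"yaw":0},{"dx":0,"dy":0,"dz":0,"yaw":0},{"dx":0,"dy":0,"dz":0,"yaw":0},{"dx":0,"dy":0,"dz":0,"yaw":0},{"dx":0,"dy":0,"dz":0,"yaw":0},{"dx":0,"dy":0,"dz":0,"yaw":0},{"dx":0,"dy":0,"dz":0,"yaw":0}]' -1 25
python3 -m handwheel '[{"dx":0,"dy":0,"dz":-1,"yaw":0},{"dx":0,"dy":0,"dz":-2.5,"yaw":0},{"dx":0,"dy":0,"dz":-4.5,"yaw":0},{"dx":0,"dy":0,"dz":-7,"yaw":0},{"dx":0,"dy":0,"dz":-9.5,"yaw":0},{"dx":0,"dy":0,"dz":-11.5,"yaw":0},{"dx":0,"dy":0,"dz":-12,"yaw":0},{"dx":0,"dy":0,"dz":-12,"yaw":0},{"dx":0,"dy":0,"dz":-12,"yaw":0}]'
```

```text
time: 51.55
eef_pos: [0.6047, -0.3229, 0.0414]
tool_rot: [[-0.037, 0.999, 0.017], [0.999, 0.037, -0.008], [-0.008, 0.016, -1.0]]
contact_force: [-0.5, 0.8, 0.3]
gripper_width: 0.0877
time: 52.45
eef_pos: [0.6047, -0.3229, 0.0415]
tool_rot: [[-0.037, 0.999, 0.017], [0.999, 0.037, -0.008], [-0.008, 0.016, -1.0]]
contact_force: [0.2, -0.4, 0.7]
gripper_width: 0.0519
time: 53.35
eef_pos: [0.6023, -0.3218, 0.1602]
tool_rot: [[-0.037, 0.999, 0.015], [0.999, 0.037, -0.007], [-0.007, 0.015, -1.0]]
contact_force: [0.6, -0.3, -2.8]
gripper_width: 0.0517
```

```bash
python3 -m handwheel '[{"dx":0.6,"dy":-0.1,"dz":0,"yaw":0},{"dx":1.8,"dy":-0.4,"dz":0,"yaw":0},{"dx":3.8,"dy":-0.7,"dz":0,"yaw":0},{"dx":6.2,"dy":-1.2,"dz":0,"yaw":0},{"dx":8.7,"dy":-1.6,"dz":0,"yaw":0},{"dx":11.2,"dy":-2.1,"dz":0,"yaw":0},{"dx":13.7,"dy":-2.6,"dz":0,"yaw":0},{"dx":16.2,"dy":-3.1,"dz":0,"yaw":0},{"dx":18.7,"dy":-3.5,"dz":0,"yaw":0},{"dx":21.2,"dy":-4,"dz":0,"yaw":0},{"dx":23.3,"dy":-4.4,"dz":0,"yaw":0},{"dx":24.7,"dy":-4.7,"dz":0,"yaw":0},{"dx":25.3,"dy":-4.8,"dz":0,"yaw":0},{"dx":25.3,"dy":-4.8,"dz":0,"yaw":0},{"dx":25.3,"dy":-4.8,"dz":0,"yaw":0}]'
python3 -m handwheel '[{"dx":0,"dy":0,"dz":0.5,"yaw":0},{"dx":0,"dy":0,"dz":2,"yaw":0},{"dx":0,"dy":0,"dz":4,"yaw":0},{"dx":0,"dy":0,"dz":6,"yaw":0},{"dx":0,"dy":0,"dz":8,"yaw":0},{"dx":0,"dy":0,"dz":10,"yaw":0},{"dx":0,"dy":0,"dz":11.3,"yaw":0},{"dx":0,"dy":0,"dz":11.9,"yaw":0},{"dx":0,"dy":0,"dz":11.9,"yaw":0},{"dx":0,"dy":0,"dz":11.9,"yaw":0}]'
```

```text
time: 54.85
eef_pos: [0.545, -0.0713, 0.1575]
tool_rot: [[-0.037, 0.999, 0.015], [0.999, 0.037, -0.007], [-0.008, 0.015, -1.0]]
contact_force: [-0.6, 0.3, -2.3]
gripper_width: 0.0519
time: 55.85
eef_pos: [0.5472, -0.0723, 0.0393]
tool_rot: [[-0.037, 0.999, 0.016], [0.999, 0.037, -0.007], [-0.008, 0.016, -1.0]]
contact_force: [-0.1, 1.3, -1.3]
gripper_width: 0.0517
```

```bash
python3 -m handwheel '[{"dx":0,"dy":0,"dz":0.4,"yaw":0},{"dx":0,"dy":0,"dz":0.8,"yaw":0},{"dx":0,"dy":0,"dz":1.0,"yaw":0},{"dx":0,"dy":0,"dz":1.1,"yaw":0},{"dx":0,"dy":0,"dz":1.2,"yaw":0},{"dx":0,"dy":0,"dz":1.2,"yaw":0}]'
```

```text
time: 56.45
eef_pos: [0.5475, -0.0724, 0.0274]
tool_rot: [[-0.037, 0.999, 0.016], [0.999, 0.037, -0.007], [-0.008, 0.016, -1.0]]
contact_force: [-0.1, -0.0, -1.8]
gripper_width: 0.052
```

```bash
python3 -m handwheel '[{"dx":0,"dy":0,"dz":0.05,"yaw":0},{"dx":0,"dy":0,"dz":0.1,"yaw":0},{"dx":0,"dy":0,"dz":0.1,"yaw":0}]'
```

```text
time: 56.75
eef_pos: [0.5476, -0.0724, 0.0274]
tool_rot: [[-0.037, 0.999, 0.017], [0.999, 0.037, -0.008], [-0.008, 0.017, -1.0]]
contact_force: [-1.9, 0.3, 4.8]
gripper_width: 0.0519
```

```bash
python3 -m handwheel '[{"dx":0,"dy":0,"dz":0,"yaw":0},{"dx":0,"dy":0,"dz":0,"yaw":0},{"dx":0,"dy":0,"dz":0,"yaw":0},{"dx":0,"dy":0,"dz":0,"yaw":0},{"dx":0,"dy":0,"dz":0,"yaw":0},{"dx":0,"dy":0,"dz":-3,"yaw":0},{"dx":0,"dy":0,"dz":-7,"yaw":0},{"dx":0,"dy":0,"dz":-11,"yaw":0},{"dx":0,"dy":0,"dz":-15,"yaw":0},{"dx":0,"dy":0,"dz":-18,"yaw":0},{"dx":0,"dy":0,"dz":-18,"yaw":0},{"dx":0,"dy":0,"dz":-18,"yaw":0}]' 1
python3 - <<'E'
from h import *
s=env.get_state();print(s['eef_pos'])
rgb,d,P=grab('wrist');w=cloud(d,P)
top(w,(.546,-.071),.045,.112,.13,'tin');top(w,(.561,.066),.045,.126,.15,'can')
E
```

```text
time: 57.95
eef_pos: [0.5449, -0.0711, 0.2077]
tool_rot: [[-0.037, 0.999, 0.018], [0.999, 0.037, -0.008], [-0.008, 0.018, -1.0]]
contact_force: [-1.7, -0.0, 0.2]
gripper_width: 0.0881
[ 0.54492877 -0.07114821  0.20767238]
tin 3326 mean [ 0.5457 -0.0705] circ [ 0.546  -0.0719] 0.0351 rect [ 0.546  -0.0716] [0.0522 0.0513] 2.0 z 0.1189
can 3353 mean [0.561  0.0552] circ [0.561  0.0651] 0.0297 rect [0.5615 0.0529] [0.0589 0.0332] 2.2 z 0.1339
```

```bash
python3 -m handwheel '[{"dx":-1,"dy":-0.7,"dz":0,"yaw":0},{"dx":-3,"dy":-2,"dz":0,"yaw":0},{"dx":-6,"dy":-4.1,"dz":0,"yaw":0},{"dx":-9.5,"dy":-6.4,"dz":0,"yaw":0},{"dx":-13,"dy":-8.8,"dz":0,"yaw":0},{"dx":-16.5,"dy":-11.2,"dz":0,"yaw":0},{"dx":-20,"dy":-13.5,"dz":0,"yaw":0},{"dx":-23,"dy":-15.6,"dz":0,"yaw":0},{"dx":-25.3,"dy":-17.2,"dz":0,"yaw":0},{"dx":-26.5,"dy":-17.9,"dz":0,"yaw":0},{"dx":-26.5,"dy":-17.9,"dz":0,"yaw":0},{"dx":-26.5,"dy":-17.9,"dz":0,"yaw":0},{"dx":-26.5,"dy":-17.9,"dz":0,"yaw":0}]' 1
python3 - <<'E'
from h import *
s=env.get_state();print(s['eef_pos'],s['tool_rot'].round(4))
rgb,d,P=grab('wrist');w=cloud(d,P)
top(w,(.376,-.343),.035,.132,.146,'mill'); top(w,(.376,-.343),.035,.158,.18,'millknob')
E
```

```text
time: 59.3
eef_pos: [0.3759, -0.3414, 0.2053]
tool_rot: [[-0.038, 0.999, 0.016], [0.999, 0.039, -0.007], [-0.007, 0.016, -1.0]]
contact_force: [0.2, 1.0, -0.1]
gripper_width: 0.0881
[ 0.37592509 -0.34144754  0.20525596] [[-0.0384  0.9991  0.0158]
 [ 0.9992  0.0385 -0.0067]
 [-0.0073  0.0155 -0.9999]]
mill 800 mean [ 0.3759 -0.3356] circ [ 0.3764 -0.3434] 0.024 rect [ 0.3764 -0.3432] [0.0461 0.0473] 4.4 z 0.1441
millknob 851 mean [ 0.3763 -0.3419] circ [ 0.3764 -0.3434] 0.012 rect [ 0.3764 -0.3431] [0.0235 0.0232] 84.0 z 0.1677
```

```bash
python3 -m handwheel '[{"dx":-0.1,"dy":-0.1,"dz":2,"yaw":0},{"dx":-0.1,"dy":-0.1,"dz":5,"yaw":0},{"dx":-0.1,"dy":-0.1,"dz":8,"yaw":0},{"dx":-0.1,"dy":-0.1,"dz":10.5,"yaw":0},{"dx":-0.1,"dy":-0.1,"dz":12.5,"yaw":0},{"dx":-0.1,"dy":-0.1,"dz":13.6,"yaw":0},{"dx":-0.1,"dy":-0.1,"dz":13.9,"yaw":0},{"dx":-0.1,"dy":-0.1,"dz":13.9,"yaw":0},{"dx":-0.1,"dy":-0.1,"dz":13.9,"yaw":0}]' 1 25
python3 -m handwheel '[{"dx":0,"dy":0,"dz":0,"yaw":0},{"dx":0,"dy":0,"dz":0,"yaw":0},{"dx":0,"dy":0,"dz":0,"yaw":0},{"dx":0,"dy":0,"dz":0,"yaw":0},{"dx":0,"dy":0,"dz":0,"yaw":0},{"dx":0,"dy":0,"dz":0,"yaw":0},{"dx":0,"dy":0,"dz":0,"yaw":0},{"dx":0,"dy":0,"dz":0,"yaw":0},{"dx":0,"dy":0,"dz":0,"yaw":0}]' -1 25
python3 - <<'E'
from h import *
s=env.get_state();print(s['eef_pos'],s['tool_rot'].round(4))
rgb,d,P=grab('wrist');w=cloud(d,P)
top(w,(.376,-.343),.018,.158,.169,'millknob')
E
```

```text
time: 60.25
eef_pos: [0.3779, -0.3438, 0.0678]
tool_rot: [[-0.039, 0.999, 0.017], [0.999, 0.039, -0.008], [-0.009, 0.017, -1.0]]
contact_force: [-0.0, 0.3, 0.8]
gripper_width: 0.088
time: 61.15
eef_pos: [0.3778, -0.3439, 0.0678]
tool_rot: [[-0.039, 0.999, 0.017], [0.999, 0.039, -0.008], [-0.009, 0.017, -1.0]]
contact_force: [0.1, -0.1, 1.1]
gripper_width: 0.0477
[ 0.37776597 -0.34386124  0.06784974] [[-0.0389  0.9991  0.0171]
 [ 0.9992  0.0391 -0.0085]
 [-0.0092  0.0167 -0.9998]]
millknob 1743 mean [ 0.3758 -0.3349] circ [ 0.3764 -0.3429] 0.0126 rect [ 0.377  -0.3416] [0.0207 0.0234] 35.9 z 0.1664
```

```bash
python3 -m handwheel '[{"dx":0,"dy":0,"dz":-1,"yaw":0},{"dx":0,"dy":0,"dz":-2.5,"yaw":0},{"dx":0,"dy":0,"dz":-4.5,"yaw":0},{"dx":0,"dy":0,"dz":-7,"yaw":0},{"dx":0,"dy":0,"dz":-9,"yaw":0},{"dx":0,"dy":0,"dz":-10,"yaw":0},{"dx":0,"dy":0,"dz":-10,"yaw":0},{"dx":0,"dy":0,"dz":-10,"yaw":0}]'
python3 -m handwheel '[{"dx":0.7,"dy":0.3,"dz":0,"yaw":0},{"dx":2,"dy":0.7,"dz":0,"yaw":0},{"dx":4,"dy":1.5,"dz":0,"yaw":0},{"dx":6.2,"dy":2.3,"dz":0,"yaw":0},{"dx":8.5,"dy":3.1,"dz":0,"yaw":0},{"dx":10.8,"dy":4,"dz":0,"yaw":0},{"dx":13.1,"dy":4.8,"dz":0,"yaw":0},{"dx":15.4,"dy":5.7,"dz":0,"yaw":0},{"dx":17.7,"dy":6.5,"dz":0,"yaw":0},{"dx":20,"dy":7.4,"dz":0,"yaw":0},{"dx":22.3,"dy":8.2,"dz":0,"yaw":0},{"dx":24.6,"dy":9.1,"dz":0,"yaw":0},{"dx":26.9,"dy":10,"dz":0,"yaw":0},{"dx":29.2,"dy":10.8,"dz":0,"yaw":0},{"dx":31.5,"dy":11.7,"dz":0,"yaw":0},{"dx":33.2,"dy":12.3,"dz":0,"yaw":0},{"dx":34,"dy":12.6,"dz":0,"yaw":0},{"dx":34.2,"dy":12.6,"dz":0,"yaw":0},{"dx":34.2,"dy":12.6,"dz":0,"yaw":0},{"dx":34.2,"dy":12.6,"dz":0,"yaw":0}]'
```

```text
time: 62.0
eef_pos: [0.376, -0.3429, 0.1673]
tool_rot: [[-0.039, 0.999, 0.017], [0.999, 0.039, -0.008], [-0.009, 0.016, -1.0]]
contact_force: [-0.1, -0.8, -2.2]
gripper_width: 0.0477
time: 64.0
eef_pos: [0.4883, 0.0032, 0.1664]
tool_rot: [[-0.038, 0.999, 0.016], [0.999, 0.038, -0.008], [-0.009, 0.016, -1.0]]
contact_force: [-0.3, -0.4, -2.2]
gripper_width: 0.0477
```

```bash
python3 -m handwheel '[{"dx":0.05,"dy":0.1,"dz":0.5,"yaw":0},{"dx":0.05,"dy":0.1,"dz":2,"yaw":0},{"dx":0.05,"dy":0.1,"dz":4,"yaw":0},{"dx":0.05,"dy":0.1,"dz":6,"yaw":0},{"dx":0.05,"dy":0.1,"dz":8,"yaw":0},{"dx":0.05,"dy":0.1,"dz":9.5,"yaw":0},{"dx":0.05,"dy":0.1,"dz":10.2,"yaw":0},{"dx":0.05,"dy":0.1,"dz":10.4,"yaw":0},{"dx":0.05,"dy":0.1,"dz":10.4,"yaw":0}]'
```

```text
time: 64.9
eef_pos: [0.4912, 0.0028, 0.0627]
tool_rot: [[-0.038, 0.999, 0.017], [0.999, 0.038, -0.008], [-0.009, 0.017, -1.0]]
contact_force: [-0.1, -0.9, -1.9]
gripper_width: 0.0475
```

```bash
python3 -m handwheel '[{"dx":0,"dy":0,"dz":0.3,"yaw":0},{"dx":0,"dy":0,"dz":0.6,"yaw":0},{"dx":0,"dy":0,"dz":0.7,"yaw":0},{"dx":0,"dy":0,"dz":0.8,"yaw":0},{"dx":0,"dy":0,"dz":0.8,"yaw":0}]'
```

```text
time: 65.4
eef_pos: [0.4913, 0.0027, 0.0546]
tool_rot: [[-0.038, 0.999, 0.017], [0.999, 0.038, -0.008], [-0.009, 0.017, -1.0]]
contact_force: [0.8, -0.5, -2.0]
gripper_width: 0.0478
```

```bash
python3 -m handwheel '[{"dx":0,"dy":0,"dz":0.05,"yaw":0},{"dx":0,"dy":0,"dz":0.1,"yaw":0},{"dx":0,"dy":0,"dz":0.15,"yaw":0},{"dx":0,"dy":0,"dz":0.15,"yaw":0}]'
```

```text
time: 65.8
eef_pos: [0.4915, 0.0027, 0.0538]
tool_rot: [[-0.038, 0.999, 0.018], [0.999, 0.038, -0.008], [-0.009, 0.017, -1.0]]
contact_force: [-1.3, 0.4, 2.4]
gripper_width: 0.0476
```

```bash
python3 -m handwheel '[{"dx":0,"dy":0,"dz":0,"yaw":0},{"dx":0,"dy":0,"dz":0,"yaw":0},{"dx":0,"dy":0,"dz":0,"yaw":0},{"dx":0,"dy":0,"dz":0,"yaw":0},{"dx":0,"dy":0,"dz":0,"yaw":0},{"dx":0,"dy":0,"dz":-2,"yaw":0},{"dx":0,"dy":0,"dz":-5,"yaw":0},{"dx":0,"dy":0,"dz":-9,"yaw":0},{"dx":0,"dy":0,"dz":-13,"yaw":0},{"dx":0,"dy":0,"dz":-17,"yaw":0},{"dx":0,"dy":0,"dz":-21,"yaw":0},{"dx":-3,"dy":0.5,"dz":-24,"yaw":0},{"dx":-7,"dy":1.5,"dz":-25,"yaw":0},{"dx":-10,"dy":2,"dz":-25,"yaw":0},{"dx":-12,"dy":2,"dz":-25,"yaw":0},{"dx":-12,"dy":2,"dz":-25,"yaw":0},{"dx":-12,"dy":2,"dz":-25,"yaw":0},{"dx":-12,"dy":2,"dz":-25,"yaw":0}]' 1
python3 - <<'E'
from h import *
s=env.get_state();print(s['eef_pos'],s['contact_force'])
rgb,d,P=grab('wrist','w16');w=cloud(d,P)
top(w,(.561,.066),.045,.126,.15,'can');top(w,(.546,-.071),.045,.112,.13,'tin'); top(w,(.49,.003),.035,.118,.135,'mill'); top(w,(.49,.003),.035,.146,.165,'millknob')
rgb2,d,P=grab('top');w=cloud(d,P)
top(w,(.545,.361),.035,.06,.09,'sugar(top)')
b,_,_=grab('scene')
cv2.imwrite('pics/c16.png',np.vstack([np.hstack([cv2.resize(rgb,(400,300)),cv2.resize(b[80:290,80:450],(400,300))]),np.hstack([cv2.resize(rgb2[110:310,90:430],(400,235)),np.zeros((235,400,3),np.uint8)])])[...,::-1])
E
```

```text
time: 67.6
eef_pos: [0.5116, -0.1134, 0.3054]
tool_rot: [[-0.039, 0.999, 0.018], [0.999, 0.039, -0.008], [-0.009, 0.018, -1.0]]
contact_force: [-0.4, 0.1, -0.3]
gripper_width: 0.0878
[ 0.51163019 -0.11343214  0.30535908] [-0.38784184  0.1387406  -0.27695581]
can 563 mean [0.5609 0.0433] circ [0.5609 0.0487] 0.0243 rect [0.561  0.0427] [0.0484 0.0129] 1.3 z 0.1337
tin 2172 mean [ 0.5453 -0.0713] circ [ 0.5457 -0.0723] 0.035 rect [ 0.5458 -0.0721] [0.0518 0.0511] 2.4 z 0.1189
mill 881 mean [0.4906 0.0022] circ [0.49  0.003] 0.024 rect [0.4902 0.0026] [0.0459 0.0471] 2.1 z 0.1318
millknob 537 mean [0.4901 0.0027] circ [0.49   0.0029] 0.012 rect [0.4902 0.0027] [0.0231 0.0233] 30.5 z 0.1539
sugar(top) 210 mean [0.5453 0.3583] circ [0.5453 0.3583] 0.0261 rect [0.544  0.3597] [0.0497 0.0482] 45.0 z 0.0636
```

View pics/c16.png

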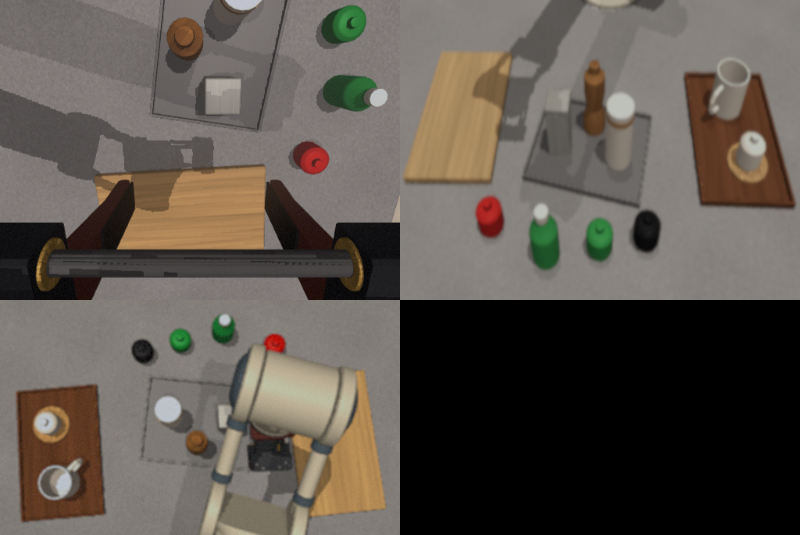

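Everything is in place. The mill, tin and canister are back within about 1 mm, the sugar is on the coaster, the bystanders are unmoved, and the gripper is clear. Handing in.

```bash
python3 -c "
from bench import env
print(env.hand_in())"
```

```text
the job is handed in; nothing more can be done
None
```

The job is done and handed in at about 68 s of the 138 s allowed. I stood the mill, tin and canister on the board, set the sugar pot on the coaster, then put the canister, tin and mill back on their spots.

**Last checks:**

| Thing | Measured now (m) | Should be (m) |
|---|---|---|
| Mill | (0.490, 0.003) | (0.490, 0.003) |
| Tin | (0.546, -0.072), turned 2.0–2.4° | (0.546, -0.072), turned 2.2° |
| Canister | (0.561, 0.067) | (0.561, 0.067) |
| Sugar | (0.542, 0.361) | coaster centre (0.543, 0.362) |

Everything stands upright. By eye, the mug and soap bottle look unmoved. The gripper is open, well above everything and touching nothing.

**What failed or disagreed:**
- **Fingertips:** they sit about 39 mm higher than the reported TCP. Because of that, the mill's first grasp caught only its knob. It hung upright, but when I set it on the board the contact force reached about 20 N. I corrected for the offset on every later grasp.
- **Cameras:** the top camera reads 2–3 mm off from the wrist camera, within their combined calibration error. I used the wrist camera's values.
- **Canister:** it was only partly in view in the very last picture, so its position comes from the check just after I released it.

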